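# Stand the moxa stick in the empty holder bottle

## Robot

A 6-joint arm with a two-finger parallel gripper is mounted at the origin on the work surface. World frame = base frame: x ahead of the robot, y to its left, z up, the work surface at z = 0. Lengths are in mm, angles in rad, forces in N, time in s.
With the tool pointing down it reaches from about 350 to 875 mm from the base axis. Payload 4.2 kg.
Tool frame: the origin (TCP) lies between the finger pads; the fingertips stand 8 mm ahead of it and the grasp point (between the pads) lies 11 mm behind it; z points along the fingers, y is the line along which they close (so a half turn about z gives the same grasp; the last joint's range is limited). The gripper opens to 85 mm and grips with 20 to 120 N. Pads are 22 mm wide; open, the fingers measure 114 mm over their backs; the gripper's body (76 mm by 85 mm) begins 54 mm behind the grasp point. The pads swing forward as they close: fully open they stand 13 mm farther back than shut.
Start: joints at [-0.959, 0.385, 0.008, 0, -1.194, -0.259], TCP at [215.969, -586.478, 239.312] pointing down, gripper open.
Joint ranges: [-3.14, 3.14], [-1.21, 2.06], [-1.07, 1.41], [-3.16, 2.05], [-2.99, -0.16], [-3.1, 3.1]. Speed limits (rad/s): [2.79, 2.79, 3.14, 3.14, 3.14, 3.14].

## Interface

Orientations are given as a rotation vector (axis times angle).
In Python, from rig import bot, read_camera, camera_params, finish_job gives the robot as it stands. The module is installed in compiled form; this text tells all that it offers.
- The arm moves only by the tool carry_out, never from a script. Its argument "rows" is a list of rows, each an object of numbers: "wx", "wy", "wz": the turn, a rotation vector about the tool's x, y, z each as a share of 180 degrees, from -1 to 1; "x", "y", "z": the shift along the tool's x, y, z each as a share of 40 mm, from -1 to 1; "fingers": the finger opening in mm, from 0 to 85.4. In form: [{"wx": .., "wy": .., "wz": .., "x": .., "y": .., "z": .., "fingers": ..}, ...]. A call has 1 to 5 rows; each row shifts and turns the commanded pose from where the row before left it, along the tool's axes as they then stand; what a row does not reach is not made up. A row lasts 1/12 s, in which the tool goes at most 41.7 mm and 7.16 degrees, less where a joint would pass 70% of its speed; a pose out of reach is approached as far as the arm can. A call with a number of a shift or a turn outside -1 to 1 is refused whole. A call with a gripper value outside its range is refused whole. The fingers move at their own pace and stop on an object; "squeeze" is the grip in N (left out, the last holds). Time passes only in rows, so rows that do not move let the fingers close. It gives the time, the measured TCP pose, the force, the opening and the grip force at its end, in the units of the state.
- bot.sense(): the state, without advancing time (a new reading comes with each control period).
- read_camera(name): name is "scene" or "top" or "wrist"; returns the picture (480x640x3 uint8, red, green, blue); there is no depth.
- camera_params(name): a dict with "fovy" (degrees; the focal length in pixels is half the picture's height over the tangent of half this angle, whatever the lens; pixels are square), "cx", "cy" (the principal point, pixels), "rvec" (rotation vector, rad) and "tvec" (3), from world to camera coordinates, as OpenCV has them; the wrist camera has in their place "T_tool_cam" (4x4, takes a point from camera to tool coordinates, whose origin is the TCP and whose axes are the flange's). Camera axes: x right, y down, z forward; pixel columns grow to the right and rows downward; lengths in mm; the calibration is good to about 2 mm. A picture is of the moment at which its call begins: read the wrist's pose just before it. camera_params takes no time and is no camera call.
- finish_job(): hands the job in; it is judged then, once.
The state is a dict: "time_s": time; "joint_pos": joint angles; "qd": joint speeds; "tau": joint torques, N m; "eef_pos": TCP position; "orientation": TCP orientation; "contact_force": force on the tool from outside, world axes, zero at the start; "wrist_torque": the same for the moment, N m; "finger_gap": finger opening in mm; "gripper_force": force on a finger pad.
Only numpy, scipy, OpenCV 4.12 (cv2) and the standard library are available. Lean on these libraries where they do the work, as an engineer would, in place of code of your own. Each camera call takes 0.05 s, during which the arm holds its last target. There are 200 camera calls.

## Task

Lift the moxa stick out of the enamel tray, prop it on the sloping wooden rest with its dark narrowed end up and its plain end down against the stop, and let go of it. Then take it again, nearer its upper end, and stand it in the empty black holder bottle, dark end up, right down to the bottom; lower it in, do not let it drop. Leave everything else on the trolley where it is.

Things in the scene. Friction and masses are not known exactly. Their poses are not given: they have to be found in the camera images.
- stick: rolled-paper moxa stick, rigid, 180 mm long, round, 20 mm across over 155 mm from its plain end (tail); the last 25 mm, the dark head, tapers from 17 to 13 mm. 25 to 50 g, balanced near its middle. Origin on the axis at mid-length, x axis along it towards the dark head. At the start it lies level on the tray's notched bars, its axis 26 mm above the table
- stick_tail (a point): centre of the stick's plain end face, 90 mm behind the stick's origin
- tray: fixed white enamel tray 240 x 130 mm, rim 24 mm high; origin at the centre of its underside, x along its length. Two notched bars (10 mm wide, 32 mm across, 30 mm high) stand in it at x = -65 and +15 mm; the stick lies in them along the tray's x, head to +x. Fingers fit round the stick between the bars and from 22 mm ahead of its middle to its head
- rest: fixed wooden rest for the stick at 45 deg: base 150 x 75 x 8 mm (x -87 to +63), two V notches in line and a stop at the low end. Origin under the middle of the propped stick, at table level; the stick lies over y = 0, head rising to the rest's +x. Notches open square to the slope, catch 12 mm of side error, and hold it at 5-31 and 88-100 mm from the tail; free for fingers between and above
- rest_seat (a point): where the middle of the properly propped stick comes to lie, 96 mm above the rest's origin; its tail then touches the stop, 90 mm down the slope. Let go there, the stick stays by its weight; let go a little higher up the slope, it may stay or slide down to the stop
- holder: the empty black holder bottle, fixed to the trolley, 72 mm across with a 44 mm neck, 80 mm tall; origin at the centre of its underside, z up. Its round bore is 28 mm wide, flared to 34 mm at the mouth; the bore's floor is 10 mm above the table, so it is 70 mm deep. Told from the two other black bottles by having no stick in it
- holder_mouth (a point): centre of the mouth of the empty holder bottle, 80 mm above the table
- filled0: a full holder: the same black bottle (72 mm across, 80 mm tall) with a stick standing in it, 193 mm tall in all, loose; origin at the centre of its underside, z up. Leave alone
- filled1: a second full holder like filled0, loose; origin at the centre of its underside. Leave alone
- bowl: white enamel bowl, 120 mm across, 50 mm tall; origin at the centre of its underside. Leave alone
- flask: squat glass flask with a stopper, 84 mm across, 100 mm tall; origin at the centre of its underside. Leave alone
- cup: small white enamel cup, 60 mm across, 45 mm tall; origin at the centre of its underside. Leave alone
There are look-alikes about, which are no part of the job. What is shaped like the stick but green or purple is not meant.

How it is judged (in metres and radians):
On the way:
1. the stick lies propped on the sloping rest, dark end up, its tail against the stop (middle within 15 mm of its seat, slope within about 8 degrees), and the fingers have let go (distance between stick and rest_seat below 0.015 m and angle between stick's own x axis and vertical between 0.64 and 0.93 rad and contact force between stick and rest above 0.1 N and linear speed of stick below 0.02 m/s and contact force between the fingers and stick below 0.05 N), for 0.3 s.
At the end, for the whole second after the job is handed in: The stick stands in the empty holder bottle, dark end up, within 0.2 rad of upright, its tail end within 12 mm of the bottle's axis and under 18 mm above its underside (the bore floor is at 10 mm), at rest but for a slight sway (under 0.08 m/s), not touched by the fingers (angle between stick's own x axis and vertical below 0.2 rad and horizontal distance between stick_tail and holder below 0.012 m and z of stick_tail in the frame of holder below 0.018 m and linear speed of stick below 0.08 m/s and contact force between the fingers and stick below 0.05 N).
It fails at once if the stick is dropped: it moves at over 0.9 m/s while the fingers do not hold it (a fall of about 40 mm) (linear speed of stick above 0.9 m/s and contact force between the fingers and stick below 0.01 N).
It fails at once if one of the other things on the trolley (full holders, bowl, flask, cup) is pushed more than 25 mm from its place (distance of any of filled0, filled1, bowl, flask, cup from where it was at the start of the episode above 0.025 m).
It also fails if it takes over 59 s, if anything falls off the work surface, if the arm or the gripper's body presses on something with over 40 N, if the wrist force passes 120 N, or if a joint passes its speed limit or range.

## Working session

There is one attempt and no reset: what is moved stays moved. The work goes in short steps, Python scripts to look and compute and a tool call to move; the robot and the scene stay as the last step left them, time stands still between calls to the robot, and variables do not carry over. Pictures are saved under pics/ and viewed, at most 10 in all, crops included, and the job is handed in when it is done.

Besides the shell and the picture viewer there is one more tool, called after "Emit:" as name(argument=value, ...), one argument or row to a line, values as JSON. carry_out: Moves the arm, as the interface text tells. Its arguments: {"type":"object","properties":{"rows":{"type":"array"},"squeeze":{"type":"number"}},"required":["rows"]}

```bash
mkdir -p pics
python3 - <<'E'
from rig import bot, read_camera, camera_params
import cv2
for n in ("scene","top"):
    im=read_camera(n); cv2.imwrite(f"pics/{n}0.png",im[:,:,::-1]); print(n,camera_params(n))
print(camera_params("wrist")); print(bot.sense())
E
```

```text
scene {'fovy': 48.89433149419826, 'cx': 313.3241408331306, 'cy': 238.06934594315487, 'rvec': array([ 2.14603546,  1.09445566, -0.43119551]), 'tvec': array([-382.0956549 , -222.20979045, 1625.26043064])}
top {'fovy': 42.02645439203371, 'cx': 316.5751806922139, 'cy': 247.80852356256537, 'rvec': array([ 2.17351707, -2.18618887,  0.07481391]), 'tvec': array([  98.20621433,  527.30054835, 1712.72631794])}
{'fovy': 63.47158496928563, 'cx': 318.47680257242786, 'cy': 236.7000650473259, 'T_tool_cam': array([[ 9.17526241e-04, -9.60075539e-01, -2.79739374e-01,
         7.11567588e+01],
       [ 9.99999572e-01,  9.15028148e-04,  1.39521672e-04,
         2.34897040e-01],
       [ 1.22018057e-04, -2.79739382e-01,  9.60075967e-01,
        -1.33849728e+02],
       [ 0.00000000e+00,  0.00000000e+00,  0.00000000e+00,
         1.00000000e+00]])}
{'time_s': 0.1, 'joint_pos': array([-9.59415935e-01,  3.85485788e-01,  6.76149418e-03, -4.70484549e-04,
       -1.19401140e+00, -2.58582560e-01]), 'qd': array([-0.00075335, -0.00067299,  0.00323228,  0.00218025,  0.00148026,
       -0.00145311]), 'tau': array([-2.15179812e-04, -3.93320167e+01,  1.88930494e+01,  4.19799238e+00,
       -2.59039683e-03,  9.95903946e-06]), 'eef_pos': array([ 215.78944225, -586.01879651,  238.32160902]), 'orientation': array([ 5.50961614e-01, -3.09247370e+00, -3.05172410e-03]), 'contact_force': array([0.22080379, 0.42429825, 0.19867973]), 'wrist_torque': array([0.00727159, 0.01151212, 0.01977567]), 'gripper_force': 0.0, 'finger_gap': 85.38593136622963}
```

View pics/scene0.png

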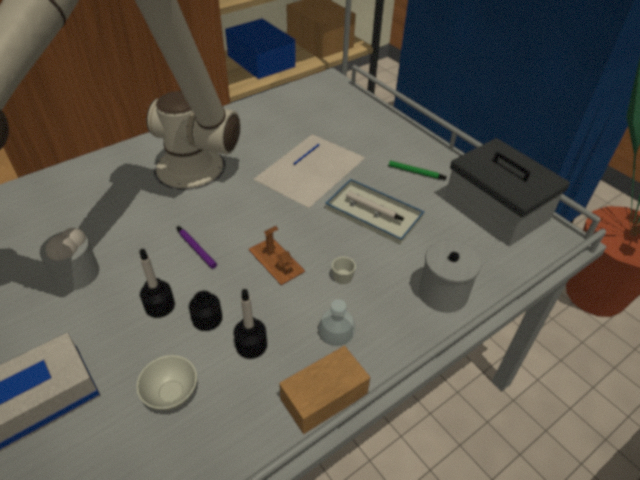

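View pics/top0.png

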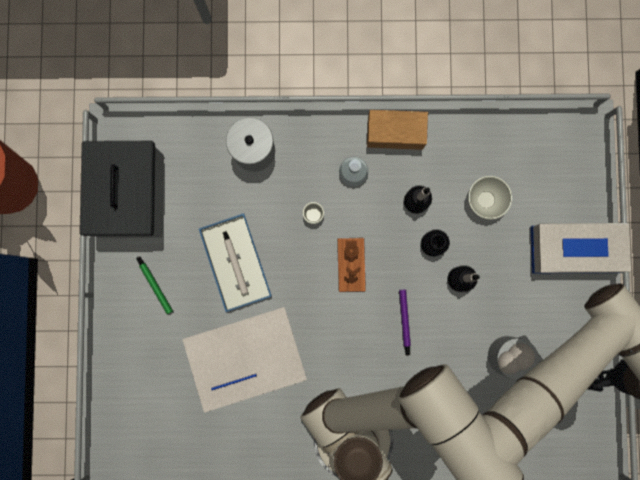

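The scene view shows the stick in the tray near (375,207), the rest at (276,255) and the empty holder at (205,310). In the top view they are at (235,262), (351,265) and (435,243).

```bash
cat > h.py <<'E'
from rig import bot, read_camera, camera_params
import numpy as np, cv2
from scipy.spatial.transform import Rotation as R
def cam(n,s=None):
    p=camera_params(n); f=240/np.tan(np.radians(p['fovy']/2)); K=np.array([[f,0,p['cx']],[0,f,p['cy']],[0,0,1.]])
    if n=='wrist':
        s=s or bot.sense(); T=np.eye(4); T[:3,:3]=R.from_rotvec(s['orientation']).as_matrix(); T[:3,3]=s['eef_pos']
        W=T@p['T_tool_cam']; Rm=W[:3,:3].T; t=-Rm@W[:3,3]
    else: Rm=R.from_rotvec(p['rvec']).as_matrix(); t=np.array(p['tvec']).ravel()
    return K,Rm,t
def ray(c,uv):
    K,Rm,t=c; d=Rm.T@np.linalg.solve(K,[*uv,1.]); return -Rm.T@t,d/np.linalg.norm(d)
def onz(c,uv,z):
    o,d=ray(c,uv); return o+d*(z-o[2])/d[2]
def tri(c1,u1,c2,u2):
    o1,d1=ray(c1,u1);o2,d2=ray(c2,u2)
    a=np.linalg.lstsq(np.c_[d1,-d2],o2-o1,rcond=None)[0]; p,q=o1+a[0]*d1,o2+a[1]*d2
    return (p+q)/2,np.linalg.norm(p-q)
def proj(c,P):
    K,Rm,t=c; q=K@(Rm@np.asarray(P,float)+t); return q[:2]/q[2]
E
python3 - <<'E'
from h import *
np.set_printoptions(precision=1,suppress=True)
t=cam('top')
for n,uv,z in [('head',(226,235),26),('tail',(244,293),26),('trayc',(235,262),24),('restlo',(352,290),8),('resthi',(351,239),8),('holder',(435,243),80),('fil0',(418,199),80),('fil1',(462,279),80),('flask',(353,170),50),('cup',(313,213),45),('bowl',(490,198),50),('arm',(515,355),60)]: print(n,onz(t,uv,z))
im=cv2.imread('pics/top0.png'); sc=cv2.imread('pics/scene0.png')
a=cv2.resize(im[200:310,190:480],None,fx=2.7,fy=2.7,interpolation=2)
b=cv2.resize(sc[170:370,130:430],None,fx=2.6,fy=2.6*.57,interpolation=2)
cv2.imwrite('pics/c1.png',np.vstack([a,cv2.resize(b,(a.shape[1],300))]))
E
```

```text
head [564.5 345.9  26. ]
tail [403.9 295.5  26. ]
trayc [489.6 320.9  24. ]
restlo [410.6  -2.5   8. ]
resthi [552.9  -1.1   8. ]
holder [ 534.3 -222.2   80. ]
fil0 [ 653.4 -178.9   80. ]
fil1 [ 437.7 -292.1   80. ]
flask [739.6  -6.4  50. ]
cup [621.9 104.3  45. ]
bowl [ 659.4 -380.5   50. ]
arm [ 234.7 -433.2   60. ]
```

View pics/c1.png

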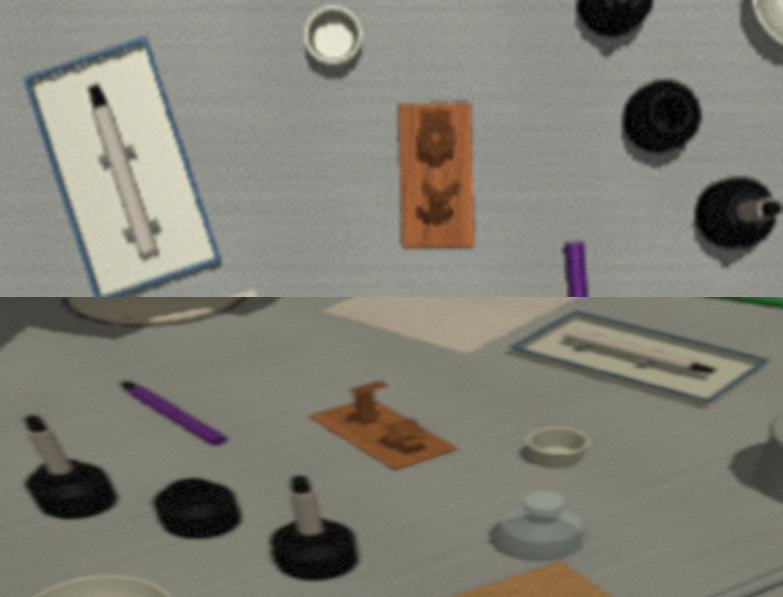

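The crop shows the rest's tall notch post on the robot side, so its head direction is towards world -x, and the low stop is on the far side. The stick's dark head points away from the robot, to (97,95) in the crop. Next I write a planner and move so the wrist camera sees the holder and the rest.

```bash
cat >> h.py <<'E'
def tool(theta,pitch):
    """tool orientation: tool z = pitched down by `pitch` deg (90 = straight down) in the vertical plane of heading theta;
    tool x in that plane, towards heading theta at pitch 90, leaning: z=(-cos p.., -sin p)"""
    c,s=np.cos(np.radians(theta)),np.sin(np.radians(theta)); cp,sp=np.cos(np.radians(pitch)),np.sin(np.radians(pitch))
    z=np.array([c*cp,s*cp,-sp]); x=np.array([c*sp,s*sp,cp]); return np.c_[x,np.cross(z,x),z]
def plan(P,M,fingers,step=36,ang=6.9,P0=None,M0=None):
    s=bot.sense(); p=np.array(s['eef_pos'] if P0 is None else P0,float); Rc=R.from_rotvec(s['orientation']) if M0 is None else R.from_matrix(M0)
    w=(Rc.inv()*R.from_matrix(M)).as_rotvec(); d=np.array(P)-p
    n=max(1,int(np.ceil(max(np.linalg.norm(d)/step,np.degrees(np.linalg.norm(w))/ang))))
    print(n,'rows; dist',d.round(1),'turn deg',np.degrees(w).round(1)); out=[]
    for i in range(n):
        goal=np.array(P)-d*(n-1-i)/n; sh=np.round(Rc.inv().apply(goal-p)/40,3); tw=np.round(w/n/np.pi,4)
        p=p+Rc.apply(sh*40); Rc=Rc*R.from_rotvec(tw*np.pi)
        r=dict(zip(('wx','wy','wz','x','y','z'),[float(v) for v in (*tw,*sh)])); r={k:v for k,v in r.items() if v}; r['fingers']=fingers
        out.append(r)
    for i in range(0,n,5): print(str(out[i:i+5]).replace("'",'"').replace(' ',''))
def grasp_tcp(G,M): return np.array(G)+11*M[:,2]
E
python3 - <<'E'
from h import *
plan([480,-120,300],tool(-90,90),85)
E
```

```text
15 rows; dist [264.2 466.   61.7] turn deg [  0.1   0.1 -69.8]
[{"wz":-0.0259,"x":-0.681,"y":0.577,"z":-0.102,"fingers":85},{"wz":-0.0259,"x":-0.727,"y":0.52,"z":-0.101,"fingers":85},{"wz":-0.0259,"x":-0.766,"y":0.459,"z":-0.102,"fingers":85},{"wz":-0.0259,"x":-0.8,"y":0.395,"z":-0.102,"fingers":85},{"wz":-0.0259,"x":-0.831,"y":0.329,"z":-0.102,"fingers":85}]
[{"wz":-0.0259,"x":-0.854,"y":0.26,"z":-0.101,"fingers":85},{"wz":-0.0259,"x":-0.872,"y":0.19,"z":-0.102,"fingers":85},{"wz":-0.0259,"x":-0.885,"y":0.119,"z":-0.102,"fingers":85},{"wz":-0.0259,"x":-0.892,"y":0.046,"z":-0.101,"fingers":85},{"wz":-0.0259,"x":-0.893,"y":-0.027,"z":-0.102,"fingers":85}]
[{"wz":-0.0259,"x":-0.887,"y":-0.099,"z":-0.102,"fingers":85},{"wz":-0.0259,"x":-0.877,"y":-0.171,"z":-0.101,"fingers":85},{"wz":-0.0259,"x":-0.859,"y":-0.241,"z":-0.102,"fingers":85},{"wz":-0.0259,"x":-0.838,"y":-0.311,"z":-0.102,"fingers":85},{"wz":-0.0259,"x":-0.809,"y":-0.377,"z":-0.102,"fingers":85}]
```

Emit:
carry_out(
  rows=[
    {"wz":-0.026,"x":-0.68,"y":0.58,"z":-0.1,"fingers":85},
    {"wz":-0.026,"x":-0.73,"y":0.52,"z":-0.1,"fingers":85},
    {"wz":-0.026,"x":-0.77,"y":0.46,"z":-0.1,"fingers":85},
    {"wz":-0.026,"x":-0.8,"y":0.4,"z":-0.1,"fingers":85},
    {"wz":-0.026,"x":-0.83,"y":0.33,"z":-0.1,"fingers":85},
  ],
)

```text
invalid input
```

Emit:
carry_out(
  rows=[
    {"wz":-0.026,"x":-0.85,"y":0.26,"z":-0.1,"fingers":85},
    {"wz":-0.026,"x":-0.87,"y":0.19,"z":-0.1,"fingers":85},
    {"wz":-0.026,"x":-0.89,"y":0.12,"z":-0.1,"fingers":85},
    {"wz":-0.026,"x":-0.89,"y":0.05,"z":-0.1,"fingers":85},
    {"wz":-0.026,"x":-0.89,"y":-0.03,"z":-0.1,"fingers":85},
  ],
)

```text
invalid input
```

Emit:
carry_out(
  rows=[
    {"wz":-0.026,"x":-0.89,"y":-0.1,"z":-0.1,"fingers":85},
    {"wz":-0.026,"x":-0.88,"y":-0.17,"z":-0.1,"fingers":85},
    {"wz":-0.026,"x":-0.86,"y":-0.24,"z":-0.1,"fingers":85},
    {"wz":-0.026,"x":-0.84,"y":-0.31,"z":-0.1,"fingers":85},
    {"wz":-0.026,"x":-0.81,"y":-0.38,"z":-0.1,"fingers":85},
  ],
)

```text
invalid input
```

```bash
cat > look.py <<'E'
import sys,pickle
from h import *
n=sys.argv[1]; s=bot.sense(); im=read_camera('wrist'); cv2.imwrite(f'pics/{n}.png',im[:,:,::-1]); pickle.dump(s,open(f'pics/{n}.pkl','wb'))
print(s['time_s'],s['eef_pos'].round(1),s['joint_pos'].round(2),np.abs(s['qd']).max().round(3))
E
python3 - <<'E'
E
sleep 0; python3 look.py w1
```

```text
0.1 [ 215.8 -586.   238.3] [-0.96  0.39  0.01 -0.   -1.19 -0.26] 0.003
```

View pics/w1.png

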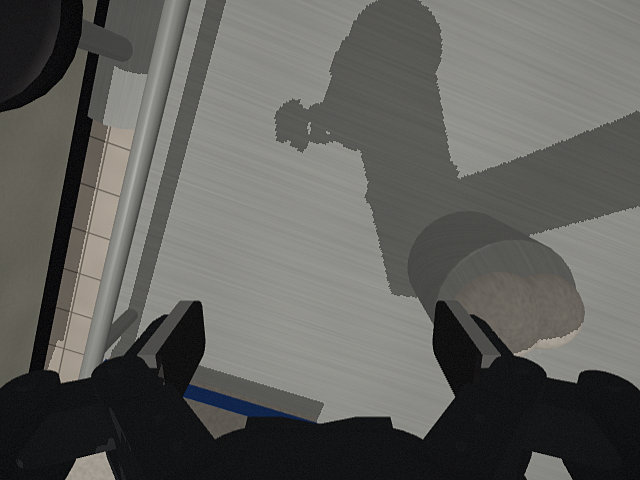

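The moves were refused, probably because every key is required, so the arm has not moved. The picture shows only the start region, with a canister at (500,290) that is clear of the path.

Emit:
carry_out(
  rows=[
    {"wx":0,"wy":0,"wz":-0.026,"x":-0.68,"y":0.58,"z":-0.1,"fingers":85},
    {"wx":0,"wy":0,"wz":-0.026,"x":-0.73,"y":0.52,"z":-0.1,"fingers":85},
    {"wx":0,"wy":0,"wz":-0.026,"x":-0.77,"y":0.46,"z":-0.1,"fingers":85},
    {"wx":0,"wy":0,"wz":-0.026,"x":-0.8,"y":0.4,"z":-0.1,"fingers":85},
    {"wx":0,"wy":0,"wz":-0.026,"x":-0.83,"y":0.33,"z":-0.1,"fingers":85},
  ],
)

```text
time_s: 0.57
eef_pos: [304.2, -429.0, 259.1]
orientation: [1.172, -2.915, -0.001]
contact_force: [0.1, -0.3, 0.8]
finger_gap: 85.4
gripper_force: 0.0
```

Emit:
carry_out(
  rows=[
    {"wx":0,"wy":0,"wz":-0.026,"x":-0.85,"y":0.26,"z":-0.1,"fingers":85},
    {"wx":0,"wy":0,"wz":-0.026,"x":-0.87,"y":0.19,"z":-0.1,"fingers":85},
    {"wx":0,"wy":0,"wz":-0.026,"x":-0.89,"y":0.12,"z":-0.1,"fingers":85},
    {"wx":0,"wy":0,"wz":-0.026,"x":-0.89,"y":0.05,"z":-0.1,"fingers":85},
    {"wx":0,"wy":0,"wz":-0.026,"x":-0.89,"y":-0.03,"z":-0.1,"fingers":85},
  ],
)

```text
time_s: 0.98
eef_pos: [391.6, -273.4, 279.4]
orientation: [-1.739, 2.616, 0.0]
contact_force: [1.7, -1.1, -0.2]
finger_gap: 85.2
gripper_force: 0.0
```

Emit:
carry_out(
  rows=[
    {"wx":0,"wy":0,"wz":-0.026,"x":-0.89,"y":-0.1,"z":-0.1,"fingers":85},
    {"wx":0,"wy":0,"wz":-0.026,"x":-0.88,"y":-0.17,"z":-0.1,"fingers":85},
    {"wx":0,"wy":0,"wz":-0.026,"x":-0.86,"y":-0.24,"z":-0.1,"fingers":85},
    {"wx":0,"wy":0,"wz":-0.026,"x":-0.84,"y":-0.31,"z":-0.1,"fingers":85},
    {"wx":0,"wy":0,"wz":-0.026,"x":-0.81,"y":-0.38,"z":-0.1,"fingers":85},
  ],
)

```text
time_s: 1.4
eef_pos: [479.2, -117.2, 299.5]
orientation: [-2.234, 2.209, 0.0]
contact_force: [0.6, -0.6, -0.4]
finger_gap: 84.8
gripper_force: 0.0
```

Emit:
carry_out(
  rows=[
    {"wx":0,"wy":0,"wz":0,"x":0,"y":0,"z":0,"fingers":85},
    {"wx":0,"wy":0,"wz":0,"x":0,"y":0,"z":0,"fingers":85},
  ],
)

```text
time_s: 1.57
eef_pos: [479.5, -117.5, 299.0]
orientation: [2.233, -2.21, -0.001]
contact_force: [0.2, -0.6, -0.1]
finger_gap: 85.0
gripper_force: 0.0
```

Tracking is good. I'll take a picture here and plan the next leg to above the tray.

```bash
sed -i "s/ r={k:v for k,v in r.items() if v};/ r={k:(v or 0) for k,v in r.items()};/" h.py; python3 look.py w2
python3 - <<'E'
from h import *
plan([480,130,300],tool(-30,90),85)
E
```

```text
1.5667 [ 479.5 -117.5  299. ] [ 0.09  0.12 -0.2  -0.   -1.25 -0.08] 0.045
9 rows; dist [  1.1 248.4   1.1] turn deg [  0.1   0.  -59.5]
[{"wx":0,"wy":0,"wz":-0.0367,"x":-0.69,"y":-0.009,"z":-0.003,"fingers":85},{"wx":0,"wy":0,"wz":-0.0367,"x":-0.684,"y":-0.088,"z":-0.003,"fingers":85},{"wx":0,"wy":0,"wz":-0.0367,"x":-0.67,"y":-0.167,"z":-0.003,"fingers":85},{"wx":0,"wy":0,"wz":-0.0367,"x":-0.646,"y":-0.242,"z":-0.003,"fingers":85},{"wx":0,"wy":0,"wz":-0.0367,"x":-0.614,"y":-0.315,"z":-0.003,"fingers":85}]
[{"wx":0,"wy":0,"wz":-0.0367,"x":-0.574,"y":-0.383,"z":-0.003,"fingers":85},{"wx":0,"wy":0,"wz":-0.0367,"x":-0.526,"y":-0.447,"z":-0.003,"fingers":85},{"wx":0,"wy":0,"wz":-0.0367,"x":-0.47,"y":-0.505,"z":-0.003,"fingers":85},{"wx":0,"wy":0,"wz":-0.0367,"x":-0.41,"y":-0.555,"z":-0.003,"fingers":85}]
```

View pics/w2.png

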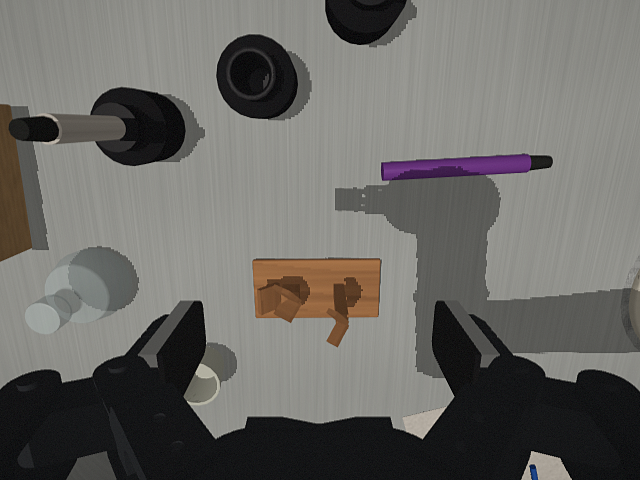

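The picture shows the empty holder's mouth at (250,73), the rest at (317,288) with its high notch post on the right (robot side), and a full holder at (138,126). I'll make the next leg now.

Emit:
carry_out(
  rows=[
    {"wx":0,"wy":0,"wz":-0.037,"x":-0.69,"y":-0.01,"z":0,"fingers":85},
    {"wx":0,"wy":0,"wz":-0.037,"x":-0.68,"y":-0.09,"z":0,"fingers":85},
    {"wx":0,"wy":0,"wz":-0.037,"x":-0.67,"y":-0.17,"z":0,"fingers":85},
    {"wx":0,"wy":0,"wz":-0.037,"x":-0.65,"y":-0.24,"z":0,"fingers":85},
    {"wx":0,"wy":0,"wz":-0.037,"x":-0.61,"y":-0.32,"z":0,"fingers":85},
  ],
)

```text
time_s: 2.03
eef_pos: [479.1, 18.7, 299.2]
orientation: [2.772, -1.478, -0.001]
contact_force: [1.1, 0.4, 0.4]
finger_gap: 85.1
gripper_force: 0.0
```

Emit:
carry_out(
  rows=[
    {"wx":0,"wy":0,"wz":-0.037,"x":-0.57,"y":-0.38,"z":0,"fingers":85},
    {"wx":0,"wy":0,"wz":-0.037,"x":-0.53,"y":-0.45,"z":0,"fingers":85},
    {"wx":0,"wy":0,"wz":-0.037,"x":-0.47,"y":-0.5,"z":0,"fingers":85},
    {"wx":0,"wy":0,"wz":-0.037,"x":-0.41,"y":-0.55,"z":0,"fingers":85},
    {"wx":0,"wy":0,"wz":0,"x":0,"y":0,"z":0,"fingers":85},
  ],
)

```text
time_s: 2.45
eef_pos: [479.6, 130.9, 298.9]
orientation: [-3.039, 0.796, 0.0]
contact_force: [-0.3, -1.0, -0.1]
finger_gap: 84.6
gripper_force: 0.0
```

```bash
python3 look.py w3
python3 - <<'E'
from h import *
plan([470,250,300],tool(18,90),85)
E
```

```text
2.45 [479.6 130.9 298.9] [ 0.59  0.12 -0.19 -0.   -1.25  0.46] 0.074
7 rows; dist [ -9.3 120.5   1.2] turn deg [  0.    0.1 -47.6]
[{"wx":0,"wy":0,"wz":-0.0378,"x":-0.241,"y":-0.358,"z":-0.004,"fingers":85},{"wx":0,"wy":0,"wz":-0.0378,"x":-0.198,"y":-0.384,"z":-0.005,"fingers":85},{"wx":0,"wy":0,"wz":-0.0378,"x":-0.15,"y":-0.404,"z":-0.004,"fingers":85},{"wx":0,"wy":0,"wz":-0.0378,"x":-0.102,"y":-0.42,"z":-0.004,"fingers":85},{"wx":0,"wy":0,"wz":-0.0378,"x":-0.051,"y":-0.429,"z":-0.004,"fingers":85}]
[{"wx":0,"wy":0,"wz":-0.0378,"x":0,"y":-0.431,"z":-0.005,"fingers":85},{"wx":0,"wy":0,"wz":-0.0378,"x":0.052,"y":-0.429,"z":-0.004,"fingers":85}]
```

View pics/w3.png

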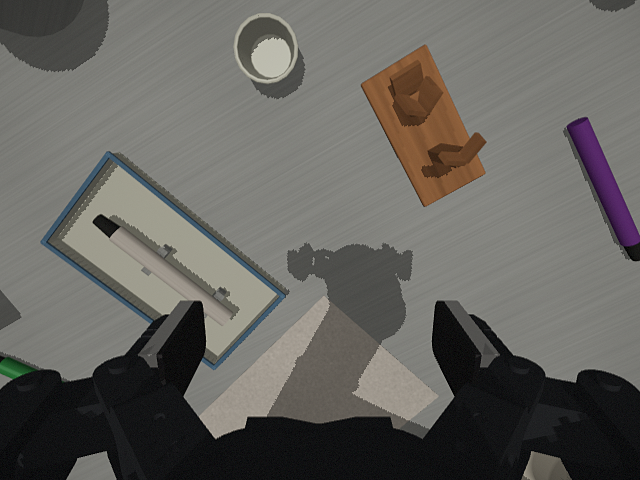

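The stick runs from its head at (98,222) down to about (225,310) beside the finger. The rest's corners are at (362,86), (424,46), (485,175) and (425,207). I'll move in line with the stick for the second view.

Emit:
carry_out(
  rows=[
    {"wx":0,"wy":0,"wz":-0.038,"x":-0.24,"y":-0.36,"z":0,"fingers":85},
    {"wx":0,"wy":0,"wz":-0.038,"x":-0.2,"y":-0.38,"z":0,"fingers":85},
    {"wx":0,"wy":0,"wz":-0.038,"x":-0.15,"y":-0.4,"z":0,"fingers":85},
    {"wx":0,"wy":0,"wz":-0.038,"x":-0.1,"y":-0.42,"z":0,"fingers":85},
    {"wx":0,"wy":0,"wz":-0.038,"x":-0.05,"y":-0.43,"z":0,"fingers":85},
  ],
)

```text
time_s: 2.92
eef_pos: [472.8, 213.7, 299.2]
orientation: [3.139, 0.128, -0.001]
contact_force: [-0.0, 0.0, -0.2]
finger_gap: 84.9
gripper_force: 0.0
```

Emit:
carry_out(
  rows=[
    {"wx":0,"wy":0,"wz":-0.038,"x":0,"y":-0.43,"z":0,"fingers":85},
    {"wx":0,"wy":0,"wz":-0.038,"x":0.05,"y":-0.43,"z":0,"fingers":85},
    {"wx":0,"wy":0,"wz":0,"x":0,"y":0,"z":0,"fingers":85},
  ],
)

```text
time_s: 3.17
eef_pos: [470.3, 249.6, 298.9]
orientation: [3.101, 0.5, -0.001]
contact_force: [0.8, -0.2, 0.4]
finger_gap: 85.5
gripper_force: 0.0
```

```bash
python3 look.py w4
python3 - <<'E'
from h import *
import pickle
np.set_printoptions(precision=1,suppress=True)
C={n:cam('wrist',pickle.load(open(f'pics/{n}.pkl','rb'))) for n in('w2','w3')}
def corners(n,box):
    im=cv2.imread(f'pics/{n}.png'); h=cv2.cvtColor(im,cv2.COLOR_BGR2HSV); m=((h[...,0]<18)&(h[...,1]>90)).astype(np.uint8)*255
    k=np.zeros_like(m);x0,y0,x1,y1=box;k[y0:y1,x0:x1]=m[y0:y1,x0:x1]
    k=cv2.morphologyEx(k,cv2.MORPH_OPEN,np.ones((3,3)))
    c=max(cv2.findContours(k,0,1)[0],key=cv2.contourArea); return cv2.approxPolyDP(cv2.convexHull(c),3,True)[:,0]
a=corners('w2',(230,240,400,360)); b=corners('w3',(350,30,500,220)); print(a.tolist(),b.tolist())
pa=[onz(C['w2'],u,8) for u in a]; pb=[onz(C['w3'],u,8) for u in b]
print(np.array(pa));print(np.array(pb))
# holder mouth: w2 vs top, dark-circle centroid
def dark(im,box):
    x0,y0,x1,y1=box; g=cv2.cvtColor(im,cv2.COLOR_BGR2GRAY); m=np.zeros_like(g); m[y0:y1,x0:x1]=(g[y0:y1,x0:x1]<60)*255
    m=cv2.morphologyEx(m,cv2.MORPH_OPEN,np.ones((5,5))); c=max(cv2.findContours(m,0,1)[0],key=cv2.contourArea); return cv2.minEnclosingCircle(c),cv2.fitEllipse(c)
im=cv2.imread('pics/w2.png'); print(dark(im,(205,25,300,125)))
cv2.imwrite('pics/x.png',np.hstack([cv2.resize(im[25:130,200:310],(360,344),interpolation=2),cv2.resize(cv2.imread('pics/w4.png'),(440,344))]))
print(onz(C['w2'],(250,73),80))
E
```

```text
3.1667 [470.3 249.6 298.9] [ 0.79  0.19 -0.12 -0.   -1.27  1.1 ] 0.114
[[380, 261], [378, 314], [338, 345], [256, 317], [253, 260]] [[426, 45], [484, 140], [484, 173], [423, 205], [361, 84]]
[[407.1 -36.1   8. ]
 [405.7  31.9   8. ]
 [453.1  75.    8. ]
 [553.5  37.5   8. ]
 [554.5 -35.7   8. ]]
[[554.7 -33.9   8. ]
 [440.9 -48.8   8. ]
 [408.5 -35.4   8. ]
 [408.8  37.5   8. ]
 [554.2  39.4   8. ]]
(((258.0, 76.5), 43.85497283935547), ((256.7178039550781, 76.9751205444336), (77.19823455810547, 86.6386489868164), 146.4243927001953))
[ 538.5 -228.8   80. ]
```

View pics/x.png

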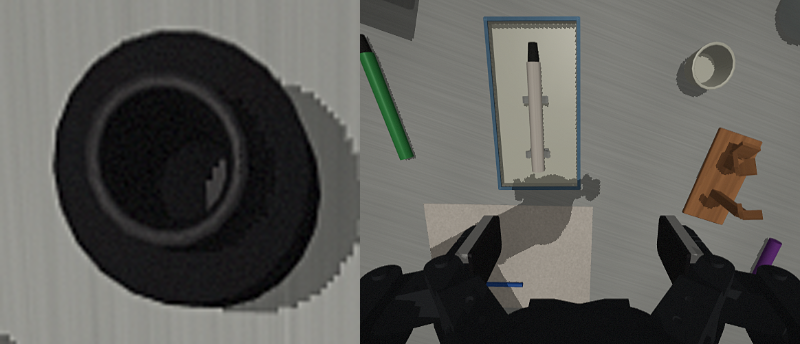

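The crop shows the mouth ring centred at about (251,74) in w2. In w4 the stick runs from its head at about (250,60) to its tail at (260,237), and its head edge is well clear of the tray. Next I refine the stick axis by colour and triangulate.

Run:
```python
from h import *
import pickle
np.set_printoptions(precision=1,suppress=True)
C={n:cam('wrist',pickle.load(open(f'pics/{n}.pkl','rb'))) for n in('w2','w3','w4')}; C['top']=cam('top')
print('mouth',tri(C['w2'],(251,73.9),C['top'],(438.1,241.9)))
for a,b in [((380,261),(484,173)),((256,317),(361,84)),((253,260),(426,45)),((378,314),(423,205))]: print('restcorner',tri(C['w2'],a,C['w3'],b))
def lab(n): return cv2.cvtColor(cv2.imread(f'pics/{n}.png'),cv2.COLOR_BGR2LAB).astype(int)
L=lab('w4')
for v in (75,110,165,200): print(v,[tuple(L[v,u].tolist()) for u in range(228,290,4)])
def darkhead(n,box):
    x0,y0,x1,y1=box; g=lab(n)[y0:y1,x0:x1,0]; m=(g<55).astype(np.uint8); k,l,st,ce=cv2.connectedComponentsWithStats(m); i=1+st[1:,4].argmax(); ys,xs=np.where(l==i)
    return cv2.minAreaRect(np.c_[xs+x0,ys+y0].astype(np.float32))
print(darkhead('w4',(230,50,275,110)),darkhead('w3',(85,200,130,245)))
```

```text
mouth (array([ 535.2, -226.5,   98.4]), np.float64(1.398498136141106))
restcorner (array([407.4, -35.8,   6.6]), np.float64(1.16784621606914))
restcorner (array([554.2,  39. ,   5.1]), np.float64(0.2812446030564291))
restcorner (array([554.9, -34.8,   5.3]), np.float64(0.20508955003199011))
restcorner (array([405. ,  36.3,  -1.1]), np.float64(1.767471750092053))
75 [(165, 126, 135), (167, 126, 136), (167, 126, 135), (167, 125, 136), (10, 126, 130), (26, 130, 127), (19, 126, 130), (12, 130, 127), (190, 126, 136), (172, 126, 136), (173, 126, 135), (173, 126, 135), (173, 126, 135), (174, 126, 135), (176, 126, 135), (177, 126, 135)]
110 [(165, 126, 136), (164, 126, 136), (165, 126, 135), (166, 126, 136), (120, 129, 133), (151, 129, 134), (151, 129, 134), (149, 129, 134), (136, 128, 134), (179, 126, 136), (170, 126, 135), (170, 126, 136), (171, 126, 136), (171, 126, 136), (172, 126, 136), (172, 126, 135)]
165 [(162, 126, 136), (163, 126, 136), (163, 126, 136), (163, 126, 136), (164, 126, 135), (139, 129, 134), (157, 129, 134), (156, 129, 134), (150, 129, 134), (116, 129, 133), (166, 126, 136), (164, 126, 136), (165, 126, 136), (165, 126, 136), (165, 126, 136), (165, 126, 136)]
200 [(162, 126, 136), (162, 126, 136), (162, 126, 136), (161, 126, 136), (162, 126, 136), (109, 128, 133), (151, 129, 134), (155, 129, 133), (152, 128, 135), (135, 129, 133), (171, 126, 136), (162, 126, 136), (162, 126, 136), (163, 126, 136), (163, 126, 136), (162, 126, 136)]
((252.0, 72.0), (26.0, 16.0), 90.0) ((105.26470184326172, 223.94117736816406), (23.536954879760742, 14.9682035446167), 40.601295471191406)
```

Run:
```python
from h import *
import pickle
np.set_printoptions(precision=1,suppress=True)
C={n:cam('wrist',pickle.load(open(f'pics/{n}.pkl','rb'))) for n in('w3','w4')}
def stick(n,box):
    x0,y0,x1,y1=box; L=cv2.cvtColor(cv2.medianBlur(cv2.imread(f'pics/{n}.png'),3),cv2.COLOR_BGR2LAB).astype(int)[y0:y1,x0:x1]
    m=((L[...,1]>=128)&(L[...,2]<=135)&(L[...,0]>85)|(L[...,0]<50)).astype(np.uint8); m=cv2.morphologyEx(m,cv2.MORPH_OPEN,np.ones((5,5)))
    k,l,st,ce=cv2.connectedComponentsWithStats(m); i=1+st[1:,4].argmax(); ys,xs=np.where(l==i); r=cv2.minAreaRect(np.c_[xs+x0,ys+y0].astype(np.float32)); 
    c=np.array(r[0]); w,h=r[1]; a=np.radians(r[2]+(90 if h>w else 0)); d=np.array([np.cos(a),np.sin(a)])*max(w,h)/2
    e=sorted([c-d,c+d],key=lambda p:p[1]); print(n,st[i],r,e); return e
e4=stick('w4',(225,50,300,245)); e3=stick('w3',(85,200,190,300))
H=onz(C['w4'],e4[0],26);T=onz(C['w4'],e4[1],26);u=(H-T)/np.linalg.norm(H-T); print('head,tail',H,T,np.linalg.norm(H-T),np.degrees(np.arctan2(u[1],u[0])))
print('h3',onz(C['w3'],e3[0],26)); print('tri head',tri(C['w4'],e4[0],C['w3'],e3[0]))
S=(H+T)/2; M=tool(np.degrees(np.arctan2(u[1],u[0])),90+0)
print('mid',S)
```

```text
w4 [  17    9   26  182 3318] ((255.20323181152344, 149.4358367919922), (181.5952606201172, 20.384363174438477), 86.9471206665039) [array([250.4,  58.8]), array([260. , 240.1])]
w3 [   9   16   96   84 2024] ((144.62261962890625, 255.06277465820312), (124.14385986328125, 19.85761260986328), 38.41805648803711) [array([ 96. , 216.5]), array([193.3, 293.6])]
head,tail [573.8 353.2  26. ] [401.3 294.2  26. ] 182.33264529913188 18.897983186391777
h3 [575.1 351.9  26. ]
tri head (array([574.7, 353.9,  22.8]), np.float64(1.2119694487156996))
mid [487.6 323.7  26. ]
```

Run:
```python
from h import *
M=tool(18.9,110); G=np.array([525.4,336.7,30]); A=grasp_tcp(G+[0,0,90],M); B=grasp_tcp(G,M); print(A,B)
plan(A,M,50); plan(B,M,50,step=20,P0=A,M0=M)
```

```text
[521.84061725 335.4813509  109.66338117] [521.84061725 335.4813509   19.66338117]
6 rows; dist [  51.7   86.9 -189.2] turn deg [ -0.1 -19.9  -0.8]
[{"wx":-0.0001,"wy":-0.0185,"wz":-0.0008,"x":0.318,"y":-0.278,"z":0.788,"fingers":50},{"wx":-0.0001,"wy":-0.0185,"wz":-0.0008,"x":0.364,"y":-0.277,"z":0.768,"fingers":50},{"wx":-0.0001,"wy":-0.0185,"wz":-0.0008,"x":0.409,"y":-0.276,"z":0.745,"fingers":50},{"wx":-0.0001,"wy":-0.0185,"wz":-0.0008,"x":0.451,"y":-0.276,"z":0.721,"fingers":50},{"wx":-0.0001,"wy":-0.0185,"wz":-0.0008,"x":0.494,"y":-0.274,"z":0.692,"fingers":50}]
[{"wx":-0.0001,"wy":-0.0185,"wz":-0.0008,"x":0.534,"y":-0.274,"z":0.663,"fingers":50}]
5 rows; dist [  0.   0. -90.] turn deg [0. 0. 0.]
[{"wx":0,"wy":0,"wz":0,"x":0.154,"y":0,"z":0.423,"fingers":50},{"wx":0,"wy":0,"wz":0,"x":0.154,"y":0,"z":0.423,"fingers":50},{"wx":0,"wy":0,"wz":0,"x":0.154,"y":0,"z":0.423,"fingers":50},{"wx":0,"wy":0,"wz":0,"x":0.154,"y":0,"z":0.422,"fingers":50},{"wx":0,"wy":0,"wz":0,"x":0.154,"y":0,"z":0.423,"fingers":50}]
```

Emit:
carry_out(
  rows=[
    {"wx":0,"wy":-0.0185,"wz":-0.001,"x":0.32,"y":-0.28,"z":0.79,"fingers":50},
    {"wx":0,"wy":-0.0185,"wz":-0.001,"x":0.36,"y":-0.28,"z":0.77,"fingers":50},
    {"wx":0,"wy":-0.0185,"wz":-0.001,"x":0.41,"y":-0.28,"z":0.74,"fingers":50},
    {"wx":0,"wy":-0.0185,"wz":-0.001,"x":0.45,"y":-0.28,"z":0.72,"fingers":50},
    {"wx":0,"wy":-0.0185,"wz":-0.001,"x":0.49,"y":-0.27,"z":0.69,"fingers":50},
  ],
)

```text
time_s: 3.63
eef_pos: [513.6, 321.0, 141.1]
orientation: [3.022, 0.502, -0.446]
contact_force: [0.4, 0.6, 0.8]
finger_gap: 50.1
gripper_force: 0.0
```

Emit:
carry_out(
  rows=[
    {"wx":0,"wy":-0.0185,"wz":0,"x":0.53,"y":-0.27,"z":0.66,"fingers":50},
    {"wx":0,"wy":0,"wz":0,"x":0,"y":0,"z":0,"fingers":50},
    {"wx":0,"wy":0,"wz":0,"x":0,"y":0,"z":0,"fingers":50},
  ],
)

```text
time_s: 3.88
eef_pos: [520.7, 334.2, 104.3]
orientation: [2.991, 0.496, -0.543]
contact_force: [-0.1, -0.9, 0.9]
finger_gap: 50.0
gripper_force: 0.0
```

```bash
python3 look.py w5
python3 - <<'E'
from h import *
import pickle
np.set_printoptions(precision=1,suppress=True)
M=tool(18.9,110); G=np.array([525.4,336.7,30]); plan(grasp_tcp(G,M),M,50,step=20)
c=cam('wrist',pickle.load(open('pics/w5.pkl','rb'))); im=cv2.imread('pics/w5.png'); L=cv2.cvtColor(im,cv2.COLOR_BGR2LAB).astype(int)
S=np.array([487.6,323.7,26]);u=np.array([np.cos(np.radians(18.9)),np.sin(np.radians(18.9)),0]); n=np.array([-u[1],u[0],0])
print([proj(c,S+a*u) for a in (90,70,40)])
m=((L[...,1]>=128)&(L[...,2]<=135)&(L[...,0]>85))
for a in (72,90):
    hit=[]
    for b in np.arange(-20,20.1,.5):
        q=proj(c,S+(a-10)*u+b*n).round().astype(int); hit.append((b,int(L[q[1],q[0],0]),int(L[q[1],q[0],1])))
    print(a-10,[h for h in hit[::3]])
E
```

```text
3.8833 [520.7 334.2 104.3] [ 0.76  0.66  0.14 -0.15 -1.38  1.19] 0.155
5 rows; dist [  0.2   0.6 -89.3] turn deg [0.  0.2 0. ]
[{"wx":0.0001,"wy":0.0002,"wz":0,"x":0.156,"y":-0.003,"z":0.419,"fingers":50},{"wx":0.0001,"wy":0.0002,"wz":0,"x":0.155,"y":-0.003,"z":0.418,"fingers":50},{"wx":0.0001,"wy":0.0002,"wz":0,"x":0.155,"y":-0.002,"z":0.419,"fingers":50},{"wx":0.0001,"wy":0.0002,"wz":0,"x":0.155,"y":-0.003,"z":0.419,"fingers":50},{"wx":0.0001,"wy":0.0002,"wz":0,"x":0.155,"y":-0.002,"z":0.418,"fingers":50}]
[array([316.5, 105. ]), array([316.6, 146.1]), array([316.7, 198.8])]
62 [(np.float64(-20.0), 183, 126), (np.float64(-18.5), 182, 126), (np.float64(-17.0), 182, 126), (np.float64(-15.5), 184, 126), (np.float64(-14.0), 183, 126), (np.float64(-12.5), 183, 126), (np.float64(-11.0), 182, 126), (np.float64(-9.5), 174, 126), (np.float64(-8.0), 108, 129), (np.float64(-6.5), 116, 129), (np.float64(-5.0), 115, 129), (np.float64(-3.5), 112, 129), (np.float64(-2.0), 114, 129), (np.float64(-0.5), 113, 129), (np.float64(1.0), 117, 129), (np.float64(2.5), 116, 129), (np.float64(4.0), 118, 128)
[... 402 characters left out ...]
at64(-15.5), 183, 126), (np.float64(-14.0), 183, 126), (np.float64(-12.5), 182, 126), (np.float64(-11.0), 183, 126), (np.float64(-9.5), 183, 126), (np.float64(-8.0), 189, 126), (np.float64(-6.5), 17, 128), (np.float64(-5.0), 26, 128), (np.float64(-3.5), 33, 127), (np.float64(-2.0), 35, 127), (np.float64(-0.5), 14, 128), (np.float64(1.0), 12, 128), (np.float64(2.5), 12, 128), (np.float64(4.0), 14, 126), (np.float64(5.5), 14, 130), (np.float64(7.0), 12, 128), (np.float64(8.5), 124, 126), (np.float64(10.0), 119, 127), (np.float64(11.5), 120, 126), (np.float64(13.0), 120, 126), (np.float64(14.5), 119, 127), (np.float64(16.0), 119, 127), (np.float64(17.5), 119, 127), (np.float64(19.0), 120, 126)]
```

View pics/w5.png

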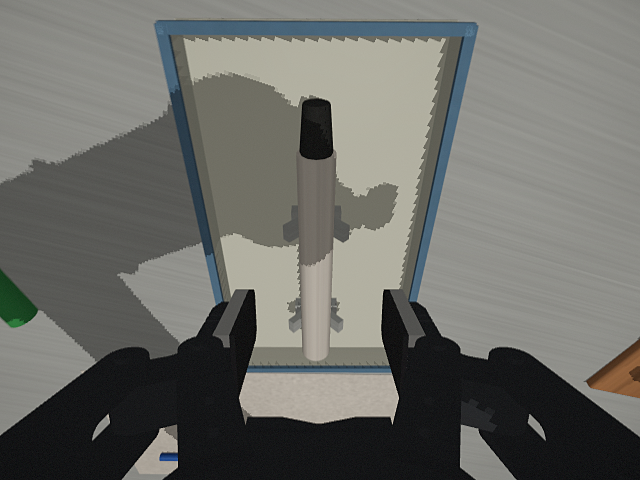

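The wrist view shows the stick centred between the fingers, with its dark head at (316,100-155) and the upper bar at v≈225. I'll lower and grip.

Emit:
carry_out(
  rows=[
    {"wx":0,"wy":0,"wz":0,"x":0.155,"y":0,"z":0.42,"fingers":50},
    {"wx":0,"wy":0,"wz":0,"x":0.155,"y":0,"z":0.42,"fingers":50},
    {"wx":0,"wy":0,"wz":0,"x":0.155,"y":0,"z":0.42,"fingers":50},
    {"wx":0,"wy":0,"wz":0,"x":0.155,"y":0,"z":0.42,"fingers":50},
    {"wx":0,"wy":0,"wz":0,"x":0.155,"y":0,"z":0.42,"fingers":50},
  ],
)

```text
time_s: 4.35
eef_pos: [523.1, 337.1, 26.4]
orientation: [3.005, 0.505, -0.516]
contact_force: [0.4, -0.2, -0.6]
finger_gap: 50.0
gripper_force: 0.0
```

Emit:
carry_out(
  rows=[
    {"wx":0,"wy":0,"wz":0,"x":0,"y":0,"z":0,"fingers":50},
    {"wx":0,"wy":0,"wz":0,"x":0,"y":0,"z":0,"fingers":10},
    {"wx":0,"wy":0,"wz":0,"x":0,"y":0,"z":0,"fingers":10},
    {"wx":0,"wy":0,"wz":0,"x":0,"y":0,"z":0,"fingers":10},
    {"wx":0,"wy":0,"wz":0,"x":0,"y":0,"z":0,"fingers":10},
  ],
  squeeze=40,
)

```text
time_s: 4.77
eef_pos: [523.0, 337.2, 24.7]
orientation: [3.0, 0.507, -0.522]
contact_force: [0.4, -2.0, 6.7]
finger_gap: 18.6
gripper_force: 39.5
```

Emit:
carry_out(
  rows=[
    {"wx":0,"wy":0,"wz":0,"x":0,"y":0,"z":0,"fingers":10},
    {"wx":0,"wy":0,"wz":0,"x":0,"y":0,"z":0,"fingers":10},
    {"wx":0,"wy":0,"wz":0,"x":0,"y":0,"z":0,"fingers":10},
    {"wx":0,"wy":0,"wz":0,"x":0,"y":0,"z":0,"fingers":10},
  ],
)

```text
time_s: 5.1
eef_pos: [523.0, 337.2, 24.6]
orientation: [2.999, 0.508, -0.523]
contact_force: [1.3, -2.2, 8.0]
finger_gap: 18.7
gripper_force: 39.5
```

Emit:
carry_out(
  rows=[
    {"wx":0,"wy":0,"wz":0,"x":-0.085,"y":0,"z":-0.235,"fingers":10},
    {"wx":0,"wy":0,"wz":0,"x":-0.17,"y":0,"z":-0.47,"fingers":10},
    {"wx":0,"wy":0,"wz":0,"x":-0.17,"y":0,"z":-0.47,"fingers":10},
    {"wx":0,"wy":0,"wz":0,"x":-0.17,"y":0,"z":-0.47,"fingers":10},
    {"wx":0,"wy":0,"wz":0,"x":-0.17,"y":0,"z":-0.47,"fingers":10},
  ],
)

```text
time_s: 5.52
eef_pos: [521.6, 337.4, 112.9]
orientation: [3.0, 0.506, -0.527]
contact_force: [0.0, -0.4, 0.3]
finger_gap: 18.7
gripper_force: 39.2
```

Emit:
carry_out(
  rows=[
    {"wx":0,"wy":0,"wz":0,"x":-0.255,"y":0,"z":-0.7,"fingers":10},
    {"wx":0,"wy":0,"wz":0,"x":-0.255,"y":0,"z":-0.7,"fingers":10},
    {"wx":0,"wy":0,"wz":0,"x":-0.255,"y":0,"z":-0.7,"fingers":10},
    {"wx":0,"wy":0,"wz":0,"x":0,"y":0,"z":0,"fingers":10},
    {"wx":0,"wy":0,"wz":0,"x":0,"y":0,"z":0,"fingers":10},
  ],
)

```text
time_s: 5.93
eef_pos: [522.3, 337.8, 203.8]
orientation: [3.004, 0.507, -0.521]
contact_force: [0.2, 0.5, -1.3]
finger_gap: 18.7
gripper_force: 39.2
```

```bash
python3 look.py w6
python3 - <<'E'
from h import *
import pickle
np.set_printoptions(precision=1,suppress=True)
im=cv2.imread('pics/w6.png'); cv2.imwrite('pics/y.png',np.hstack([im[:480,120:520],cv2.resize(cv2.imread('pics/w5.png')[:480,120:520],(400,480))]))
s=bot.sense(); print(s['eef_pos'],s['gripper_force'],s['finger_gap'],s['contact_force'],R.from_rotvec(s['orientation']).as_matrix())
E
```

```text
5.9333 [522.3 337.8 203.8] [ 0.76  0.57  0.25 -0.14 -1.55  1.17] 0.066
[521.5 337.2 201.7] 39.211726784706116 18.356620105081248 [ 0.7  0.1 -1.1] [[ 0.9  0.3 -0.3]
 [ 0.3 -0.9 -0.1]
 [-0.3 -0.  -0.9]]
```

View pics/y.png

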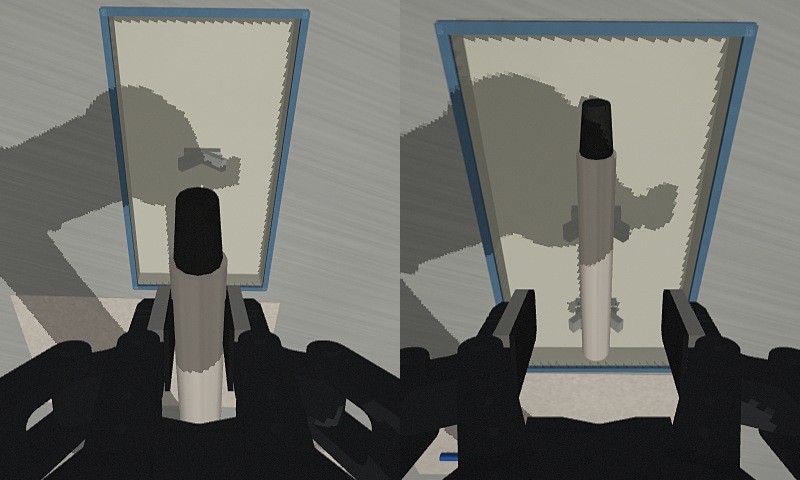

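The stick is held. In w6 the head tip is at about (317,190), the dark/white boundary is at v≈262, and the tray below is empty. I'll compare that with the tray-derived pose in the hand.

Run:
```python
from h import *
import pickle
np.set_printoptions(precision=1,suppress=True)
s=pickle.load(open('pics/w6.pkl','rb')); c=cam('wrist',s)
Mg=R.from_rotvec([2.999,.508,-.523]).as_matrix(); pg=np.array([523,337.2,24.6]); S=np.array([487.6,323.7,26]);u=np.array([np.cos(np.radians(18.9)),np.sin(np.radians(18.9)),0])
St=Mg.T@(S-pg); ut=Mg.T@u; print('in tool: mid',St,'dir',ut.round(3))
M6=R.from_rotvec(s['orientation']).as_matrix(); p6=s['eef_pos']
n=np.cross(ut,[0,1,0]); n/=np.linalg.norm(n); n*=-np.sign(n[2])
# silhouette points: top of tip face (r6.5), far/near edge of tip, widest sides at s=155
for nm,a,r in (('tip',90,6.5),('taper',65,8.5),('body',65,10)):
    q=[proj(c,p6+M6@(St+a*ut+r*(np.cos(t)*n+np.sin(t)*np.array([0,1,0])))) for t in (0,np.pi/2,np.pi,-np.pi/2)]; print(nm,np.array(q).tolist())
L=cv2.cvtColor(cv2.imread('pics/w6.png'),cv2.COLOR_BGR2LAB).astype(int)
print('col317',[(v,int(L[v,317,0]),int(L[v,317,1])) for v in range(182,290,3)])
for v in (205,240,258,285): print(v,[u for u in range(280,360) if L[v,u,0]<55 or L[v,u,1]>=128][::60], [u for u in range(280,360) if (L[v,u,0]<55 or L[v,u,1]>=128)][-1])
```

```text
in tool: mid [-36.1   1.1  11.5] dir [ 0.9  0.  -0.3]
tip [[324.56172462997745, 213.43935138026407], [345.9192358386218, 201.79816859096854], [324.031457501842, 191.13195331182823], [302.6484899615117, 201.76649511073174]]
taper [[323.43357371326385, 282.6711103211998], [348.29771751912375, 265.51970449500266], [322.93433599716525, 250.04659630019592], [298.0419664706811, 265.48814356249227]]
body [[323.4829790777199, 285.89968451229515], [352.7316527975724, 265.5224890346656], [322.8950185751674, 247.47725559561923], [293.6072397612282, 265.4853585258055]]
col317 [(182, 125, 126), (185, 128, 126), (188, 12, 126), (191, 16, 128), (194, 15, 128), (197, 14, 130), (200, 16, 128), (203, 16, 130), (206, 14, 128), (209, 20, 126), (212, 21, 128), (215, 16, 126), (218, 21, 124), (221, 16, 130), (224, 16, 128), (227, 19, 128), (230, 21, 130), (233, 19, 128), (236, 21, 130), (239, 15, 128), (242, 23, 126), (245, 15, 130), (248, 20, 126), (251, 17, 128), (254, 15, 126), (257, 16, 128), (260, 14, 126), (263, 17, 128), (266, 25, 128), (269, 15, 126), (272, 16, 130), (275, 33, 127), (278, 117, 129), (281, 123, 129), (284, 121, 129), (287, 122, 129)]
205 [296] 338
240 [294] 341
258 [289] 346
285 [291] 346
```

```bash
cat >> h.py <<'E'
ST=np.array([-34.5,0,11.5]); 
def hold_tcp(S,M,St=ST): return np.array(S)-M@St
SEAT=np.array([469,.5,96]); SU=np.array([-1,0,1])/2**.5; SN=np.array([1,0,1])/2**.5
E
python3 - <<'E'
from h import *
W=[([490,230,240],tool(-38,98)),([480,110,250],tool(-98,85)),([470,30,250],tool(-150,72)),(hold_tcp(SEAT+5*SU+80*SN,tool(180,65)),tool(180,65))]
p=m=None
for P,M in W: print(np.round(P)); plan(P,M,10,ang=7.0,P0=p,M0=m); p,m=P,M
E
```

```text
[490 230 240]
9 rows; dist [ -31.5 -107.2   38.3] turn deg [13.6 11.  55.6]
[{"wx":0.0084,"wy":0.0068,"wz":0.0343,"x":-0.206,"y":0.252,"z":-0.04,"fingers":10},{"wx":0.0084,"wy":0.0068,"wz":0.0343,"x":-0.177,"y":0.272,"z":-0.051,"fingers":10},{"wx":0.0084,"wy":0.0068,"wz":0.0343,"x":-0.145,"y":0.288,"z":-0.062,"fingers":10},{"wx":0.0084,"wy":0.0068,"wz":0.0343,"x":-0.112,"y":0.3,"z":-0.072,"fingers":10},{"wx":0.0084,"wy":0.0068,"wz":0.0343,"x":-0.078,"y":0.308,"z":-0.082,"fingers":10}]
[{"wx":0.0084,"wy":0.0068,"wz":0.0343,"x":-0.042,"y":0.312,"z":-0.092,"fingers":10},{"wx":0.0084,"wy":0.0068,"wz":0.0343,"x":-0.007,"y":0.312,"z":-0.101,"fingers":10},{"wx":0.0084,"wy":0.0068,"wz":0.0343,"x":0.029,"y":0.309,"z":-0.108,"fingers":10},{"wx":0.0084,"wy":0.0068,"wz":0.0343,"x":0.064,"y":0.3,"z":-0.116,"fingers":10}]
[480 110 250]
9 rows; dist [ -10. -120.   10.] turn deg [ 1.6 11.8 60.1]
[{"wx":0.001,"wy":0.0073,"wz":0.0371,"x":0.178,"y":0.28,"z":-0.053,"fingers":10},{"wx":0.001,"wy":0.0073,"wz":0.0371,"x":0.21,"y":0.257,"z":-0.049,"fingers":10},{"wx":0.001,"wy":0.0073,"wz":0.0371,"x":0.24,"
[... 1052 characters left out ...]
.206,"y":-0.139,"z":0.044,"fingers":10},{"wx":-0.0072,"wy":0.0084,"wz":0.0355,"x":0.187,"y":-0.162,"z":0.047,"fingers":10},{"wx":-0.0072,"wy":0.0084,"wz":0.0355,"x":0.168,"y":-0.182,"z":0.047,"fingers":10}]
[496.   1. 181.]
5 rows; dist [ 25.6 -29.5 -68.9] turn deg [-11.    6.8  27.9]
[{"wx":-0.0122,"wy":0.0076,"wz":0.031,"x":-0.142,"y":-0.192,"z":0.316,"fingers":10},{"wx":-0.0122,"wy":0.0076,"wz":0.031,"x":-0.168,"y":-0.188,"z":0.305,"fingers":10},{"wx":-0.0122,"wy":0.0076,"wz":0.031,"x":-0.193,"y":-0.183,"z":0.294,"fingers":10},{"wx":-0.0122,"wy":0.0076,"wz":0.031,"x":-0.217,"y":-0.174,"z":0.282,"fingers":10},{"wx":-0.0122,"wy":0.0076,"wz":0.031,"x":-0.24,"y":-0.161,"z":0.27,"fingers":10}]
```

Emit:
carry_out(
  rows=[
    {"wx":0.0084,"wy":0.0068,"wz":0.0343,"x":-0.2,"y":0.25,"z":-0.04,"fingers":10},
    {"wx":0.0084,"wy":0.0068,"wz":0.0343,"x":-0.18,"y":0.27,"z":-0.05,"fingers":10},
    {"wx":0.0084,"wy":0.0068,"wz":0.0343,"x":-0.15,"y":0.29,"z":-0.06,"fingers":10},
    {"wx":0.0084,"wy":0.0068,"wz":0.0343,"x":-0.11,"y":0.3,"z":-0.07,"fingers":10},
    {"wx":0.0084,"wy":0.0068,"wz":0.0343,"x":-0.08,"y":0.31,"z":-0.08,"fingers":10},
  ],
)

```text
time_s: 6.4
eef_pos: [503.1, 276.4, 220.2]
orientation: [3.098, -0.357, -0.369]
contact_force: [-0.0, -0.1, 0.2]
finger_gap: 18.6
gripper_force: 39.2
```

Emit:
carry_out(
  rows=[
    {"wx":0.0084,"wy":0.0068,"wz":0.0343,"x":-0.04,"y":0.31,"z":-0.09,"fingers":10},
    {"wx":0.0084,"wy":0.0068,"wz":0.0343,"x":0,"y":0.31,"z":-0.1,"fingers":10},
    {"wx":0.0084,"wy":0.0068,"wz":0.0343,"x":0.03,"y":0.31,"z":-0.11,"fingers":10},
    {"wx":0.0084,"wy":0.0068,"wz":0.0343,"x":0.06,"y":0.3,"z":-0.12,"fingers":10},
    {"wx":0.001,"wy":0.0073,"wz":0.037,"x":0.18,"y":0.28,"z":-0.05,"fingers":10},
  ],
)

```text
time_s: 6.82
eef_pos: [488.0, 215.2, 239.6]
orientation: [-2.869, 1.189, 0.174]
contact_force: [-0.1, 0.6, 0.1]
finger_gap: 18.8
gripper_force: 39.2
```

Emit:
carry_out(
  rows=[
    {"wx":0.001,"wy":0.0073,"wz":0.037,"x":0.21,"y":0.26,"z":-0.05,"fingers":10},
    {"wx":0.001,"wy":0.0073,"wz":0.037,"x":0.24,"y":0.23,"z":-0.05,"fingers":10},
    {"wx":0.001,"wy":0.0073,"wz":0.037,"x":0.27,"y":0.2,"z":-0.04,"fingers":10},
    {"wx":0.001,"wy":0.0073,"wz":0.037,"x":0.29,"y":0.17,"z":-0.03,"fingers":10},
    {"wx":0.001,"wy":0.0073,"wz":0.037,"x":0.31,"y":0.13,"z":-0.03,"fingers":10},
  ],
)

```text
time_s: 7.23
eef_pos: [482.9, 148.3, 244.4]
orientation: [2.411, -1.961, -0.009]
contact_force: [-0.2, -0.6, 0.1]
finger_gap: 18.8
gripper_force: 39.2
```

Emit:
carry_out(
  rows=[
    {"wx":0.001,"wy":0.0073,"wz":0.037,"x":0.32,"y":0.1,"z":-0.02,"fingers":10},
    {"wx":0.001,"wy":0.0073,"wz":0.037,"x":0.33,"y":0.06,"z":-0.01,"fingers":10},
    {"wx":0.001,"wy":0.0073,"wz":0.037,"x":0.33,"y":0.02,"z":-0.01,"fingers":10},
    {"wx":0,"wy":0,"wz":0,"x":0,"y":0,"z":0,"fingers":10},
  ],
)

```text
time_s: 7.57
eef_pos: [479.2, 108.1, 247.8]
orientation: [2.014, -2.317, 0.09]
contact_force: [-0.4, 0.9, -0.3]
finger_gap: 18.2
gripper_force: 39.2
```

Run:
```python
from h import *
s=bot.sense(); print(s['time_s'],s['joint_pos'].round(2),s['eef_pos'].round(1),s['finger_gap'])
W=[([470,30,250],tool(-150,72)),(hold_tcp(SEAT+5*SU+80*SN,tool(180,65)),tool(180,65))]
p=m=None
for P,M in W: print(np.round(P)); plan(P,M,10,ang=7.0,P0=p,M0=m); p,m=P,M
```

```text
7.5667 [ 0.59  0.17 -0.3   0.07 -1.16 -0.76] [479.2 108.1 247.8] 18.235347864224927
[470  30 250]
8 rows; dist [ -9.2 -78.1   2.2] turn deg [-10.4  11.8  51.1]
[{"wx":-0.0072,"wy":0.0082,"wz":0.0355,"x":0.245,"y":-0.005,"z":0.016,"fingers":10},{"wx":-0.0072,"wy":0.0082,"wz":0.0355,"x":0.243,"y":-0.034,"z":0.021,"fingers":10},{"wx":-0.0072,"wy":0.0082,"wz":0.0355,"x":0.237,"y":-0.06,"z":0.027,"fingers":10},{"wx":-0.0072,"wy":0.0082,"wz":0.0355,"x":0.227,"y":-0.087,"z":0.031,"fingers":10},{"wx":-0.0072,"wy":0.0082,"wz":0.0355,"x":0.216,"y":-0.113,"z":0.034,"fingers":10}]
[{"wx":-0.0072,"wy":0.0082,"wz":0.0355,"x":0.201,"y":-0.136,"z":0.037,"fingers":10},{"wx":-0.0072,"wy":0.0082,"wz":0.0355,"x":0.184,"y":-0.159,"z":0.038,"fingers":10},{"wx":-0.0072,"wy":0.0082,"wz":0.0355,"x":0.163,"y":-0.179,"z":0.04,"fingers":10}]
[496.   1. 181.]
5 rows; dist [ 25.6 -29.5 -68.9] turn deg [-11.    6.8  27.9]
[{"wx":-0.0122,"wy":0.0076,"wz":0.031,"x":-0.142,"y":-0.192,"z":0.316,"fingers":10},{"wx":-0.0122,"wy":0.0076,"wz":0.031,"x":-0.168,"y":-0.188,"z":0.305,"fingers":10},{"wx":-0.0122,"wy":0.0076,"wz":0.031,"x":-0.193,"y":-0.183,"z":0.294,"fingers":10},{"wx":-0.0122,"wy":0.0076,"wz":0.031,"x":-0.217,"y":-0.174,"z":0.282,"fingers":10},{"wx":-0.0122,"wy":0.0076,"wz":0.031,"x":-0.24,"y":-0.161,"z":0.27,"fingers":10}]
```

Emit:
carry_out(
  rows=[
    {"wx":-0.0072,"wy":0.0082,"wz":0.0355,"x":0.25,"y":0,"z":0.02,"fingers":10},
    {"wx":-0.0072,"wy":0.0082,"wz":0.0355,"x":0.24,"y":-0.03,"z":0.02,"fingers":10},
    {"wx":-0.0072,"wy":0.0082,"wz":0.0355,"x":0.24,"y":-0.06,"z":0.03,"fingers":10},
    {"wx":-0.0072,"wy":0.0082,"wz":0.0355,"x":0.23,"y":-0.09,"z":0.03,"fingers":10},
    {"wx":-0.0072,"wy":0.0082,"wz":0.0355,"x":0.22,"y":-0.11,"z":0.03,"fingers":10},
  ],
)

```text
time_s: 7.98
eef_pos: [474.1, 60.6, 249.4]
orientation: [1.226, -2.65, 0.108]
contact_force: [-0.2, 0.1, -1.1]
finger_gap: 18.6
gripper_force: 39.2
```

Emit:
carry_out(
  rows=[
    {"wx":-0.0072,"wy":0.0082,"wz":0.0355,"x":0.2,"y":-0.14,"z":0.04,"fingers":10},
    {"wx":-0.0072,"wy":0.0082,"wz":0.0355,"x":0.18,"y":-0.16,"z":0.04,"fingers":10},
    {"wx":-0.0072,"wy":0.0082,"wz":0.0355,"x":0.16,"y":-0.18,"z":0.04,"fingers":10},
    {"wx":-0.0122,"wy":0.0076,"wz":0.031,"x":-0.14,"y":-0.19,"z":0.32,"fingers":10},
    {"wx":-0.0122,"wy":0.0076,"wz":0.031,"x":-0.17,"y":-0.19,"z":0.31,"fingers":10},
  ],
)

```text
time_s: 8.4
eef_pos: [482.0, 19.9, 222.4]
orientation: [0.439, -2.75, 0.065]
contact_force: [0.2, -0.0, -1.2]
finger_gap: 18.5
gripper_force: 39.2
```

Emit:
carry_out(
  rows=[
    {"wx":-0.0122,"wy":0.0076,"wz":0.031,"x":-0.19,"y":-0.18,"z":0.29,"fingers":10},
    {"wx":-0.0122,"wy":0.0076,"wz":0.031,"x":-0.22,"y":-0.17,"z":0.28,"fingers":10},
    {"wx":-0.0122,"wy":0.0076,"wz":0.031,"x":-0.24,"y":-0.16,"z":0.27,"fingers":10},
    {"wx":0,"wy":0,"wz":0,"x":0,"y":0,"z":0,"fingers":10},
    {"wx":0,"wy":0,"wz":0,"x":0,"y":0,"z":0,"fingers":10},
  ],
)

```text
time_s: 8.82
eef_pos: [497.1, 1.8, 180.1]
orientation: [0.006, -2.705, -0.002]
contact_force: [-0.4, 0.9, 0.5]
finger_gap: 18.5
gripper_force: 39.2
```

Run:
```python
from h import *
np.set_printoptions(precision=3,suppress=True)
s=bot.sense(); print(s['time_s'],s['joint_pos'].round(2),s['eef_pos'].round(1),s['finger_gap'])
M=R.from_rotvec(s['orientation']).as_matrix(); u=M@[np.cos(np.radians(19.8)),0,-np.sin(np.radians(19.8))]; print('stick dir',u,'mid',s['eef_pos']+M@ST)
T=tool(180,65); plan(hold_tcp(SEAT+5*SU+80*SN,T),T,10)
im=read_camera('scene'); cv2.imwrite('pics/s7.png',cv2.resize(im[170:330,190:400,::-1],(788,600),interpolation=2))
```

```text
8.8167 [ 0.26  0.45 -0.08 -0.11 -1.47 -1.79] [497.1   1.8 180.1] 18.5220265674013
stick dir [-0.71  -0.005  0.705] mid [523.486   1.948 155.107]
1 rows; dist [-1.5 -1.3  1. ] turn deg [0.  0.  0.3]
[{"wx":0.0001,"wy":0,"wz":0.0016,"x":0.044,"y":-0.032,"z":-0.007,"fingers":10}]
```

View pics/s7.png

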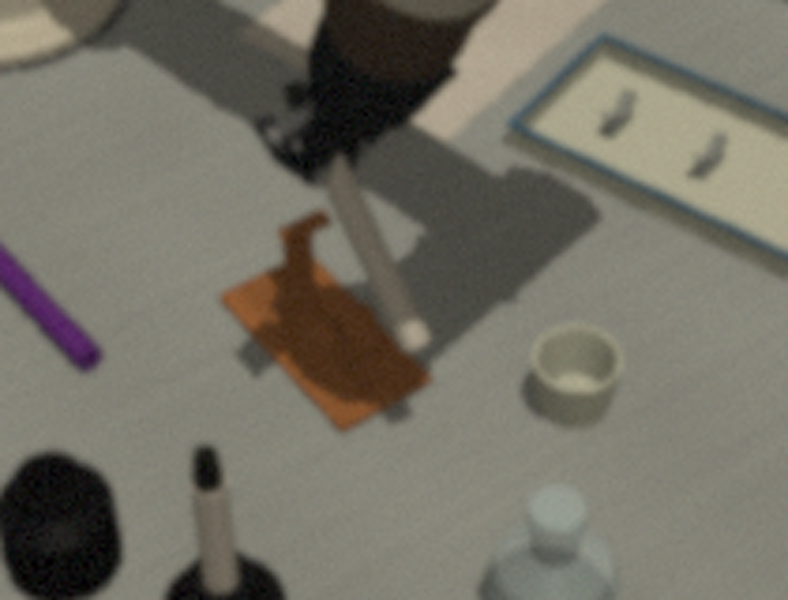

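The crop shows the stick held above the rest at the right slope, with its plain tail face at crop (413,332), which is scene (300,258.5). The rest is clear below it. I'll check this against the predicted tail pose.

Run:
```python
from h import *
np.set_printoptions(precision=1,suppress=True)
s=bot.sense(); M=R.from_rotvec(s['orientation']).as_matrix(); u=M@[np.cos(np.radians(19.8)),0,-np.sin(np.radians(19.8))]; mid=s['eef_pos']+M@ST; t=mid-90*u
c=cam('scene'); print('tail',t,'pred',proj(c,t),'obs 300.1 258.5; 5mm up-slope:',proj(c,t+5*u),' 5mm normal',proj(c,t+5*SN),'5mm y',proj(c,t+[0,5,0]))
im=cv2.cvtColor(cv2.imread('pics/s7.png'),cv2.COLOR_BGR2LAB)
T=tool(180,65)
plan(hold_tcp(SEAT+4*SU+12*SN,T),T,10,step=15)
```

```text
tail [587.7   2.8  93. ] pred [300.  260.7] obs 300.1 258.5; 5mm up-slope: [299.1 258.8]  5mm normal [300.9 260.6] 5mm y [301.8 259.8]
5 rows; dist [-49.   -1.7 -48.9] turn deg [-0.   0.1  0.3]
[{"wx":0,"wy":0.0001,"wz":0.0004,"x":0.119,"y":-0.008,"z":0.325,"fingers":10},{"wx":0,"wy":0.0001,"wz":0.0004,"x":0.12,"y":-0.007,"z":0.325,"fingers":10},{"wx":0,"wy":0.0001,"wz":0.0004,"x":0.119,"y":-0.008,"z":0.325,"fingers":10},{"wx":0,"wy":0.0001,"wz":0.0004,"x":0.119,"y":-0.008,"z":0.325,"fingers":10},{"wx":0,"wy":0.0001,"wz":0.0004,"x":0.119,"y":-0.009,"z":0.325,"fingers":10}]
```

Emit:
carry_out(
  rows=[
    {"wx":0,"wy":0,"wz":0.0004,"x":0.12,"y":-0.008,"z":0.325,"fingers":10},
    {"wx":0,"wy":0,"wz":0.0004,"x":0.12,"y":-0.008,"z":0.325,"fingers":10},
    {"wx":0,"wy":0,"wz":0.0004,"x":0.12,"y":-0.008,"z":0.325,"fingers":10},
    {"wx":0,"wy":0,"wz":0.0004,"x":0.12,"y":-0.008,"z":0.325,"fingers":10},
    {"wx":0,"wy":0,"wz":0.0004,"x":0.12,"y":-0.008,"z":0.325,"fingers":10},
  ],
)

```text
time_s: 9.28
eef_pos: [447.9, 1.4, 133.6]
orientation: [0.001, -2.712, -0.0]
contact_force: [-0.1, -0.1, -0.4]
finger_gap: 18.4
gripper_force: 39.2
```

Emit:
carry_out(
  rows=[
    {"wx":0,"wy":0,"wz":0,"x":0,"y":0,"z":0,"fingers":10},
    {"wx":0,"wy":0,"wz":0,"x":0.017,"y":0,"z":0.047,"fingers":10},
    {"wx":0,"wy":0,"wz":0,"x":0.017,"y":0,"z":0.047,"fingers":10},
    {"wx":0,"wy":0,"wz":0,"x":0.017,"y":0,"z":0.047,"fingers":10},
    {"wx":0,"wy":0,"wz":0,"x":0,"y":0,"z":0,"fingers":10},
  ],
)

```text
time_s: 9.7
eef_pos: [444.3, 0.7, 128.9]
orientation: [-0.004, -2.71, 0.0]
contact_force: [-0.1, -0.8, 0.1]
finger_gap: 18.3
gripper_force: 39.2
```

Emit:
carry_out(
  rows=[
    {"wx":0,"wy":0,"wz":0,"x":0.017,"y":0,"z":0.047,"fingers":10},
    {"wx":0,"wy":0,"wz":0,"x":0,"y":0,"z":0,"fingers":10},
  ],
)

```text
time_s: 9.87
eef_pos: [442.6, 0.5, 127.2]
orientation: [-0.005, -2.709, 0.0]
contact_force: [-0.0, 0.8, -0.9]
finger_gap: 18.4
gripper_force: 39.2
```

Emit:
carry_out(
  rows=[
    {"wx":0,"wy":0,"wz":0,"x":0.017,"y":0,"z":0.047,"fingers":10},
    {"wx":0,"wy":0,"wz":0,"x":0,"y":0,"z":0,"fingers":10},
  ],
)

```text
time_s: 10.03
eef_pos: [441.0, 0.4, 125.6]
orientation: [-0.005, -2.708, 0.0]
contact_force: [-0.0, -0.8, -0.5]
finger_gap: 18.3
gripper_force: 39.2
```

Emit:
carry_out(
  rows=[
    {"wx":0,"wy":0,"wz":0,"x":0.017,"y":0,"z":0.047,"fingers":10},
    {"wx":0,"wy":0,"wz":0,"x":0,"y":0,"z":0,"fingers":10},
  ],
)

```text
time_s: 10.2
eef_pos: [439.5, 0.5, 124.2]
orientation: [-0.005, -2.708, 0.0]
contact_force: [0.6, 0.4, 0.2]
finger_gap: 18.9
gripper_force: 39.2
```

Emit:
carry_out(
  rows=[
    {"wx":0,"wy":0,"wz":0,"x":0.01,"y":0,"z":0.03,"fingers":10},
    {"wx":0,"wy":0,"wz":0,"x":0,"y":0,"z":0,"fingers":10},
  ],
)

```text
time_s: 10.37
eef_pos: [439.2, 0.5, 123.5]
orientation: [-0.004, -2.709, 0.0]
contact_force: [0.4, 0.5, 0.1]
finger_gap: 18.3
gripper_force: 39.2
```

Emit:
carry_out(
  rows=[
    {"wx":0,"wy":0,"wz":0,"x":0.01,"y":0,"z":0.03,"fingers":10},
    {"wx":0,"wy":0,"wz":0,"x":0,"y":0,"z":0,"fingers":10},
  ],
)

```text
time_s: 10.53
eef_pos: [438.9, 0.6, 123.1]
orientation: [-0.004, -2.711, 0.001]
contact_force: [1.4, -0.1, 2.7]
finger_gap: 18.5
gripper_force: 39.5
```

Emit:
carry_out(
  rows=[
    {"wx":0,"wy":0,"wz":0,"x":-0.035,"y":0,"z":0.013,"fingers":10},
    {"wx":0,"wy":0,"wz":0,"x":-0.035,"y":0,"z":0.013,"fingers":10},
    {"wx":0,"wy":0,"wz":0,"x":0,"y":0,"z":0,"fingers":10},
  ],
)

```text
time_s: 10.78
eef_pos: [440.9, 0.6, 121.1]
orientation: [-0.004, -2.71, 0.001]
contact_force: [0.9, 1.0, 5.6]
finger_gap: 18.5
gripper_force: 39.7
```

Emit:
carry_out(
  rows=[
    {"wx":0,"wy":0,"wz":0,"x":-0.035,"y":0,"z":0.013,"fingers":10},
    {"wx":0,"wy":0,"wz":0,"x":0,"y":0,"z":0,"fingers":10},
  ],
)

```text
time_s: 10.95
eef_pos: [441.4, 0.6, 120.5]
orientation: [-0.004, -2.708, 0.001]
contact_force: [-0.2, 2.4, 8.2]
finger_gap: 18.2
gripper_force: 40.0
```

Emit:
carry_out(
  rows=[
    {"wx":0,"wy":0,"wz":0,"x":-0.035,"y":0,"z":0.013,"fingers":10},
    {"wx":0,"wy":0,"wz":0,"x":0,"y":0,"z":0,"fingers":10},
  ],
)

```text
time_s: 11.12
eef_pos: [441.4, 0.5, 120.4]
orientation: [-0.003, -2.705, 0.001]
contact_force: [-2.6, 2.9, 14.9]
finger_gap: 18.6
gripper_force: 40.4
```

The tail is on the stop: the along-slope force is about 12 N and the motion has ceased. I'll relax slightly and let go.

Emit:
carry_out(
  rows=[
    {"wx":0,"wy":0,"wz":0,"x":0.035,"y":0,"z":-0.025,"fingers":10},
    {"wx":0,"wy":0,"wz":0,"x":0.0,"y":0,"z":-0.015,"fingers":10},
    {"wx":0,"wy":0,"wz":0,"x":0,"y":0,"z":0,"fingers":10},
  ],
)

```text
time_s: 11.37
eef_pos: [441.5, 0.6, 120.7]
orientation: [-0.004, -2.708, 0.0]
contact_force: [-0.0, 1.5, 5.3]
finger_gap: 18.4
gripper_force: 39.6
```

Emit:
carry_out(
  rows=[
    {"wx":0,"wy":0,"wz":0,"x":0,"y":0,"z":0,"fingers":22},
    {"wx":0,"wy":0,"wz":0,"x":0,"y":0,"z":0,"fingers":28},
    {"wx":0,"wy":0,"wz":0,"x":0,"y":0,"z":0,"fingers":40},
    {"wx":0,"wy":0,"wz":0,"x":0,"y":0,"z":0,"fingers":50},
    {"wx":0,"wy":0,"wz":0,"x":0,"y":0,"z":0,"fingers":50},
  ],
)

```text
time_s: 11.78
eef_pos: [441.6, 0.4, 120.0]
orientation: [-0.005, -2.708, 0.001]
contact_force: [0.4, -0.7, 1.0]
finger_gap: 49.6
gripper_force: 0.0
```

Emit:
carry_out(
  rows=[
    {"wx":0,"wy":0,"wz":0,"x":0,"y":0,"z":0,"fingers":50},
    {"wx":0,"wy":0,"wz":0,"x":0,"y":0,"z":0,"fingers":50},
    {"wx":0,"wy":0,"wz":0,"x":0,"y":0,"z":0,"fingers":50},
    {"wx":0,"wy":0,"wz":0,"x":0,"y":0,"z":0,"fingers":50},
    {"wx":0,"wy":0,"wz":0,"x":0,"y":0,"z":0,"fingers":50},
  ],
)

```text
time_s: 12.2
eef_pos: [441.7, 0.5, 120.4]
orientation: [-0.005, -2.709, 0.0]
contact_force: [-0.2, -0.2, 0.5]
finger_gap: 50.2
gripper_force: 0.0
```

```bash
python3 look.py w8
python3 - <<'E'
from h import *
import pickle
np.set_printoptions(precision=1,suppress=True)
s=pickle.load(open('pics/w8.pkl','rb')); c=cam('wrist',s); print(s['gripper_force'],s['contact_force'],s['finger_gap'])
for nm,a,r in (('tip',90,6.5),('taper',65,8.5),('body',65,10)):
    print(nm,[proj(c,SEAT+a*SU+r*v).tolist() for v in (SN,np.array([0,1,0]),-SN,np.array([0,-1,0]))])
L=cv2.cvtColor(cv2.imread('pics/w8.png'),cv2.COLOR_BGR2LAB).astype(int)
print([(v,int(L[v,317,0]),int(L[v,317,1])) for v in range(170,300,4)])
for v in (200,225,250,275,300):
    d=[u for u in range(250,400) if L[v,u,0]<50]; print(v,d[:1],d[-1:],[(u,int(L[v,u,0]),int(L[v,u,1])) for u in range(270,370,8)])
E
```

```text
12.2 [441.7   0.5 120.4] [ 0.29  0.43 -0.29 -0.12 -1.28 -1.8 ] 0.003
0.0 [-0.2 -0.2  0.5] 50.237975739419774
tip [[317.45564504851114, 210.72100073167033], [339.4431948160283, 198.80251368568233], [317.5077227683987, 188.02604732108523], [295.52426403481087, 198.9114713487125]]
taper [[317.7569808606695, 280.7792275181816], [343.20188888283036, 263.28834068934793], [317.78669681152695, 247.6632966490179], [292.3456620429875, 263.40865795839625]]
body [[317.7540381827585, 284.0585948430667], [347.6896460685142, 263.27772341153775], [317.7890355743415, 245.05694196572327], [287.8587909155304, 263.41927313994177]]
[(170, 170, 126), (174, 172, 127), (178, 166, 126), (182, 168, 127), (186, 52, 128), (190, 24, 126), (194, 21, 126), (198, 18, 128), (202, 27, 126), (206, 40, 128), (210, 36, 128), (214, 39, 126), (218, 34, 128), (222, 37, 128), (226, 33, 127), (230, 36, 128), (234, 43, 127), (238, 39, 127), (242, 33, 127), (246, 39, 127), (250, 36, 128), (254, 36, 129), (258, 37, 127), (262, 33, 125), (266, 35, 128), (270, 42, 127), (274, 132, 129), (278, 161, 129), (282, 187, 129), (286, 186
[... 512 characters left out ...]
, 169, 127)]
250 [294] [342] [(270, 171, 127), (278, 173, 127), (286, 112, 127), (294, 8, 130), (302, 32, 129), (310, 36, 129), (318, 40, 128), (326, 36, 127), (334, 27, 128), (342, 11, 128), (350, 112, 127), (358, 126, 127), (366, 110, 127)]
275 [] [] [(270, 91, 140), (278, 85, 140), (286, 77, 139), (294, 157, 129), (302, 161, 129), (310, 161, 129), (318, 156, 128), (326, 157, 129), (334, 164, 129), (342, 159, 129), (350, 83, 141), (358, 87, 140), (366, 82, 140)]
300 [250] [393] [(270, 93, 139), (278, 85, 141), (286, 78, 139), (294, 112, 129), (302, 126, 129), (310, 126, 129), (318, 126, 128), (326, 123, 129), (334, 124, 129), (342, 120, 128), (350, 82, 139), (358, 85, 140), (366, 84, 139)]
```

The stick is propped at its seat within a few mm, and the fingers have been clear for over 0.4 s. Now I plan the regrasp near its upper end.

```bash
cat >> h.py <<'E'
MID=SEAT-3*SN; TG=tool(180,105); GG=MID+46*SU
E
python3 - <<'E'
from h import *
np.set_printoptions(precision=2,suppress=True)
s=bot.sense(); M=R.from_rotvec(s['orientation']).as_matrix(); A=s['eef_pos']-90*M[:,2]
plan(A,M,50)
B=grasp_tcp(GG-80*TG[:,2],TG); plan(B,TG,50,P0=A,M0=M); print(A,B,grasp_tcp(GG,TG))
E
```

```text
3 rows; dist [37.7 -0.  81.7] turn deg [-0. -0.  0.]
[{"wx":0,"wy":0,"wz":0,"x":0,"y":0,"z":-0.75,"fingers":50},{"wx":0,"wy":0,"wz":0,"x":0,"y":0,"z":-0.75,"fingers":50},{"wx":0,"wy":0,"wz":0,"x":0,"y":0,"z":-0.75,"fingers":50}]
6 rows; dist [-63.   0.  -9.] turn deg [ -0.  -39.8  -0.2]
[{"wx":0,"wy":-0.0368,"wz":-0.0002,"x":0.223,"y":-0.001,"z":0.144,"fingers":50},{"wx":0,"wy":-0.0368,"wz":-0.0002,"x":0.237,"y":0,"z":0.118,"fingers":50},{"wx":0,"wy":-0.0368,"wz":-0.0002,"x":0.25,"y":0,"z":0.089,"fingers":50},{"wx":0,"wy":-0.0368,"wz":-0.0002,"x":0.258,"y":-0.001,"z":0.06,"fingers":50},{"wx":0,"wy":-0.0368,"wz":-0.0002,"x":0.264,"y":0,"z":0.03,"fingers":50}]
[{"wx":0,"wy":-0.0368,"wz":-0.0002,"x":0.265,"y":0,"z":-0.001,"fingers":50}]
[479.49   0.46 202.07] [416.49   0.5  193.05] [437.2    0.5  115.78]
```

Emit:
carry_out(
  rows=[
    {"wx":0,"wy":0,"wz":0,"x":0,"y":0,"z":-0.25,"fingers":50},
    {"wx":0,"wy":0,"wz":0,"x":0,"y":0,"z":-0.5,"fingers":50},
    {"wx":0,"wy":0,"wz":0,"x":0,"y":0,"z":-0.75,"fingers":50},
    {"wx":0,"wy":0,"wz":0,"x":0,"y":0,"z":-0.75,"fingers":50},
  ],
)

```text
time_s: 12.58
eef_pos: [479.7, 0.2, 203.5]
orientation: [-0.004, -2.708, 0.001]
contact_force: [0.1, 1.0, 0.0]
finger_gap: 50.0
gripper_force: 0.0
```

Emit:
carry_out(
  rows=[
    {"wx":0,"wy":-0.0368,"wz":0,"x":0.22,"y":0,"z":0.14,"fingers":50},
    {"wx":0,"wy":-0.0368,"wz":0,"x":0.24,"y":0,"z":0.12,"fingers":50},
    {"wx":0,"wy":-0.0368,"wz":0,"x":0.25,"y":0,"z":0.09,"fingers":50},
    {"wx":0,"wy":-0.0368,"wz":0,"x":0.26,"y":0,"z":0.06,"fingers":50},
    {"wx":0,"wy":-0.0368,"wz":0,"x":0.26,"y":0,"z":0.03,"fingers":50},
  ],
)

```text
time_s: 13.0
eef_pos: [427.9, 1.0, 196.2]
orientation: [0.005, 2.988, 0.001]
contact_force: [-0.4, 0.6, 0.2]
finger_gap: 50.0
gripper_force: 0.0
```

Emit:
carry_out(
  rows=[
    {"wx":0,"wy":-0.0368,"wz":0,"x":0.26,"y":0,"z":0,"fingers":50},
    {"wx":0,"wy":0,"wz":0,"x":0,"y":0,"z":0,"fingers":50},
    {"wx":0,"wy":0,"wz":0,"x":0,"y":0,"z":0,"fingers":50},
  ],
)

```text
time_s: 13.25
eef_pos: [412.2, -1.3, 191.6]
orientation: [0.002, 2.884, -0.005]
contact_force: [0.7, 1.3, 0.2]
finger_gap: 50.0
gripper_force: 0.0
```

```bash
python3 look.py w9
python3 - <<'E'
from h import *
import pickle
np.set_printoptions(precision=1,suppress=True)
s=pickle.load(open('pics/w9.pkl','rb')); c=cam('wrist',s)
plan(grasp_tcp(GG,TG),TG,50,step=20)
print('pred tip',proj(c,MID+90*SU),'taper',proj(c,MID+65*SU),'mid',proj(c,MID))
L=cv2.cvtColor(cv2.imread('pics/w9.png'),cv2.COLOR_BGR2LAB).astype(int); g=L[...,0]
m=(g<55).astype(np.uint8); k,l,st,ce=cv2.connectedComponentsWithStats(m)
for i in range(1,k):
    if st[i,4]>150: print(st[i],ce[i])
# same for top & scene: dark head near prediction
for n in ('top','scene'):
    im=read_camera(n); cc=cam(n); h=proj(cc,MID+78*SU); g=cv2.cvtColor(im,cv2.COLOR_RGB2GRAY); x,y=h.astype(int); print(n,h,proj(cc,MID-90*SU)); print(g[y-8:y+9:2,x-12:x+13:2])
E
```

```text
13.25 [412.2  -1.3 191.6] [ 0.48 -0.07 -0.79  0.2  -0.64 -2.2 ] 0.19
5 rows; dist [ 21.2   0.1 -78. ] turn deg [-0.1  0.  -0.1]
[{"wx":-0.0001,"wy":0,"wz":-0.0001,"x":-0.001,"y":0.001,"z":0.404,"fingers":50},{"wx":-0.0001,"wy":0,"wz":-0.0001,"x":-0.002,"y":0.001,"z":0.405,"fingers":50},{"wx":-0.0001,"wy":0,"wz":-0.0001,"x":-0.001,"y":0.001,"z":0.404,"fingers":50},{"wx":-0.0001,"wy":0,"wz":-0.0001,"x":-0.001,"y":0.001,"z":0.404,"fingers":50},{"wx":-0.0001,"wy":0,"wz":-0.0001,"x":-0.002,"y":0.001,"z":0.405,"fingers":50}]
pred tip [322.1 249.8] taper [321.8 260.1] mid [321.3 277.9]
[ 103    0   54  157 1180] [128.5  71.2]
[610 140  18 215 304] [618.3 240.6]
[  0 174  10  44 308] [  3.6 196.7]
[ 307  236   32   42 1023] [322.8 257.2]
[   8  249  117  108 8605] [ 64.7 302.5]
[    0   290   640   190 61227] [313.9 417.1]
top [353.6 289.2] [350.9 246.4]
[[112 106  85  47  54 129 158 160 128  96 108 122 116]
 [109 100  82  62  53 110  96  96 115  98 111 122  91]
 [ 51  73  66  56  56  54  19  22  43  49  56  85  69]
 [ 20  20  22  28  28  18  18  15  18  19  12  22  18]
 [ 17  17  17  15  19  20  19  23  24  21  25  22  19]
 [ 25  16  15  14  18  23  34  33  35  36  37  36  36]
 [ 24  15  12  19  22  31  32  33  37  40  37  38  33]
 [ 15  13  19  30  34  36  35  34  39  35  37  37  33]
 [ 44   6  24  27  32  36  41  53  64  75  81  81  75]]
scene [257.5 202.2] [286.  264.1]
[[ 35  50  84  86 123 129 127 131 131 131 129 129 126]
 [ 61  63  88 104 129 128 123 129 130 128 127 127 128]
 [ 74  80 107 128 128 108  80 108 129 126 130 125 130]
 [ 75 102 126 132 112  52  30  71 122 127 128 129 127]
 [ 76 107 130 130 120  63  25  38  90 127 130 130 129]
 [ 69  92 122 132 129  90  30  26  54 117 131 129 129]
 [ 74  79 117 130 130 112  48  40  72 111 128 128 128]
 [ 72  75  94 124 133 123  83 105 141 143 133 130 127]
 [ 70  75  81 109 130 127 106 127 154 153 140 123 126]]
```

The propped head is where predicted in both the wrist and scene views. I'll go in and grip.

Emit:
carry_out(
  rows=[
    {"wx":0,"wy":0,"wz":0,"x":0,"y":0,"z":0.4,"fingers":50},
    {"wx":0,"wy":0,"wz":0,"x":0,"y":0,"z":0.4,"fingers":50},
    {"wx":0,"wy":0,"wz":0,"x":0,"y":0,"z":0.4,"fingers":50},
    {"wx":0,"wy":0,"wz":0,"x":0,"y":0,"z":0.4,"fingers":50},
    {"wx":0,"wy":0,"wz":0,"x":0,"y":0,"z":0.4,"fingers":50},
  ],
)

```text
time_s: 13.82
eef_pos: [440.7, 1.6, 116.1]
orientation: [0.006, 2.878, -0.0]
contact_force: [-0.0, -0.4, 0.3]
finger_gap: 50.1
gripper_force: 0.0
```

Emit:
carry_out(
  rows=[
    {"wx":0,"wy":0,"wz":0,"x":0,"y":0,"z":0,"fingers":40},
    {"wx":0,"wy":0,"wz":0,"x":0,"y":0,"z":0,"fingers":30},
    {"wx":0,"wy":0,"wz":0,"x":0,"y":0,"z":0,"fingers":10},
    {"wx":0,"wy":0,"wz":0,"x":0,"y":0,"z":0,"fingers":10},
    {"wx":0,"wy":0,"wz":0,"x":0,"y":0,"z":0,"fingers":10},
  ],
  squeeze=40,
)

```text
time_s: 14.23
eef_pos: [438.5, 1.0, 117.0]
orientation: [0.005, 2.878, -0.0]
contact_force: [1.8, 0.2, 0.3]
finger_gap: 18.5
gripper_force: 39.0
```

Emit:
carry_out(
  rows=[
    {"wx":0,"wy":0,"wz":0,"x":0,"y":0,"z":0,"fingers":10},
    {"wx":0,"wy":0,"wz":0,"x":0,"y":0,"z":0,"fingers":10},
    {"wx":0,"wy":0,"wz":0,"x":0,"y":0,"z":0,"fingers":10},
  ],
)

```text
time_s: 14.48
eef_pos: [438.4, 1.0, 116.8]
orientation: [0.004, 2.878, -0.0]
contact_force: [1.9, -1.4, 2.9]
finger_gap: 19.0
gripper_force: 39.3
```

```bash
python3 look.py w10
python3 - <<'E'
from h import *
import pickle
np.set_printoptions(precision=2,suppress=True)
s=pickle.load(open('pics/w10.pkl','rb')); c=cam('wrist',s); M=R.from_rotvec(s['orientation']).as_matrix(); p=s['eef_pos']
print('mid in tool',M.T@(MID-p),'dir',M.T@SU,'| M',M.tolist())
print('pred tip',proj(c,MID+90*SU),proj(c,MID+65*SU))
L=cv2.cvtColor(cv2.imread('pics/w10.png'),cv2.COLOR_BGR2LAB).astype(int); x,y=proj(c,MID+78*SU).astype(int)
print(x,y); print(L[max(0,y-60):min(480,y+61):8,x-64:x+65:8,0])
# raise along slope normal 60mm + up
A=p+70*SN; plan(A,M,10,step=18)
T=tool(180,60); B=np.array([500,-60,270.]); plan(B,T,10,P0=A,M0=M)
E
```

```text
14.4833 [438.4   1.  116.8] [ 0.43  0.1  -0.89  0.32 -0.35 -2.3 ] 0.002
mid in tool [-21.48  -0.43  29.58] dir [ 0.5  -0.   -0.87] | M [[-0.9654225228964083, 0.002622401812395603, 0.260676955815177], [0.002556372089384738, 0.9999965570320531, -0.0005923561255024183], [-0.26067761170855086, 9.451334905601094e-05, -0.9654259028124076]]
pred tip [315.19 326.9 ] [315.95 327.71]
315 327
[[156 155 122 132 124 123 126  65  63  65  62  66 130 121 126 112 158]
 [158 159 116 132 124 124  75  68  63  64  61  71  72 121 126 105 160]
 [160 160 166 132 122 126  77  66  65  65  62  72  69 117 125  97 162]
 [156 155 159 126  92  12  78  71  65  70  65  75   8  90 128  91 159]
 [157 164   7  90  92  18  60 120  43  75 123  75  18  89  94   9 163]
 [159  23  15  88  90  14 113  18  14  14  18 127  12  91  90  17  24]
 [168  21  19  90  94 121  14  17  11  17  23  24 130  91  91  20  19]
 [ 11  19  31  91  61 125  16  23  18  16  14  17 120  97  90  12  20]
 [ 16  16  16 108  15 128  18  14  16  17  21  16 163  69 113  12  18]
 [ 25  27  18  19  12 118  21  16  17  17  12  14 155  95  14  12  19]
 [ 18
[... 667 characters left out ...]
ingers":10},{"wx":0,"wy":0,"wz":0,"x":-0.379,"y":0.001,"z":-0.218,"fingers":10}]
7 rows; dist [ 12.1 -61.  103.7] turn deg [ 0.  45.1 -0.2]
[{"wx":0,"wy":0.0358,"wz":-0.0001,"x":-0.139,"y":-0.218,"z":-0.346,"fingers":10},{"wx":0,"wy":0.0358,"wz":-0.0001,"x":-0.099,"y":-0.217,"z":-0.359,"fingers":10},{"wx":0,"wy":0.0358,"wz":-0.0001,"x":-0.057,"y":-0.218,"z":-0.369,"fingers":10},{"wx":0,"wy":0.0358,"wz":-0.0001,"x":-0.016,"y":-0.218,"z":-0.372,"fingers":10},{"wx":0,"wy":0.0358,"wz":-0.0001,"x":0.025,"y":-0.218,"z":-0.372,"fingers":10}]
[{"wx":0,"wy":0.0358,"wz":-0.0001,"x":0.068,"y":-0.218,"z":-0.367,"fingers":10},{"wx":0,"wy":0.0358,"wz":-0.0001,"x":0.108,"y":-0.217,"z":-0.356,"fingers":10}]
```

Emit:
carry_out(
  rows=[
    {"wx":0,"wy":0,"wz":0,"x":-0.19,"y":0,"z":-0.11,"fingers":10},
    {"wx":0,"wy":0,"wz":0,"x":-0.38,"y":0,"z":-0.22,"fingers":10},
    {"wx":0,"wy":0,"wz":0,"x":-0.38,"y":0,"z":-0.22,"fingers":10},
    {"wx":0,"wy":0,"wz":0,"x":-0.38,"y":0,"z":-0.22,"fingers":10},
    {"wx":0,"wy":0,"wz":0,"x":-0.19,"y":0,"z":-0.11,"fingers":10},
  ],
)

```text
time_s: 14.95
eef_pos: [488.4, 0.8, 166.7]
orientation: [0.004, 2.879, -0.001]
contact_force: [0.8, 1.1, -0.5]
finger_gap: 19.5
gripper_force: 39.4
```

Emit:
carry_out(
  rows=[
    {"wx":0,"wy":0.0358,"wz":0,"x":-0.14,"y":-0.22,"z":-0.35,"fingers":10},
    {"wx":0,"wy":0.0358,"wz":0,"x":-0.1,"y":-0.22,"z":-0.36,"fingers":10},
    {"wx":0,"wy":0.0358,"wz":0,"x":-0.06,"y":-0.22,"z":-0.37,"fingers":10},
    {"wx":0,"wy":0.0358,"wz":0,"x":-0.02,"y":-0.22,"z":-0.37,"fingers":10},
    {"wx":0,"wy":0.0358,"wz":0,"x":0.02,"y":-0.22,"z":-0.37,"fingers":10},
  ],
)

```text
time_s: 15.37
eef_pos: [495.1, -42.9, 238.4]
orientation: [-0.007, -2.854, 0.003]
contact_force: [-0.9, 0.1, -0.9]
finger_gap: 18.8
gripper_force: 39.2
```

Emit:
carry_out(
  rows=[
    {"wx":0,"wy":0.0358,"wz":0,"x":0.07,"y":-0.22,"z":-0.37,"fingers":10},
    {"wx":0,"wy":0.0358,"wz":0,"x":0.11,"y":-0.22,"z":-0.36,"fingers":10},
    {"wx":0,"wy":0,"wz":0,"x":0,"y":0,"z":0,"fingers":10},
    {"wx":0,"wy":0,"wz":0,"x":0,"y":0,"z":0,"fingers":10},
  ],
)

```text
time_s: 15.7
eef_pos: [498.5, -60.3, 265.2]
orientation: [-0.01, -2.632, 0.003]
contact_force: [-0.4, 0.1, -1.0]
finger_gap: 19.3
gripper_force: 39.3
```

```bash
python3 look.py w11
python3 - <<'E'
from h import *
import pickle
np.set_printoptions(precision=2,suppress=True)
s=pickle.load(open('pics/w11.pkl','rb')); M=R.from_rotvec(s['orientation']).as_matrix(); p=s['eef_pos']; print(s['finger_gap'],s['gripper_force'])
u=M@[.5,0,-.87]; mid=p+M@[-21.5,-.4,29.6]; t=mid-90*u; print('dir',u,'mid',mid,'tail',t)
for n in('scene','top'):
    im=read_camera(n); cv2.imwrite(f'pics/{n}11.png',im[:,:,::-1]); c=cam(n); q=proj(c,t); h=proj(c,mid+78*u); x,y=q.astype(int); print(n,'tail',q,'head',h)
    L=cv2.cvtColor(im,cv2.COLOR_RGB2LAB)[...,0]; print(L[y-14:y+15:2,x-16:x+17:2])
E
```

```text
15.7 [498.5 -60.3 265.2] [ 0.16  0.42  0.07 -0.08 -1.72 -1.73] 0.05
19.3155649177845 39.33215260505676
dir [-0.01  0.    1.  ] mid [502.82 -60.82 228.9 ] tail [503.86 -61.15 138.6 ]
scene tail [256.31 237.51] head [250.87 180.11]
[[142 143 143 142 138 138 114  96  96  97 105 138 125 105  85  84  82]
 [143 143 142 142 141 141 115  95 101  97 104 136 142 133 109  83  83]
 [138 140 140 142 143 140 122  98  98  98 100 136 141 142 134 101  80]
 [144 145 141 143 147 143 127  96  97  98  99 131 138 124 104  88  81]
 [144 142 144 142 140 142 131  99  99  96  98 123 105  62  63  66  72]
 [141 143 145 144 145 140 133 100 101 101  97 118 112  58  48  49  79]
 [145 142 144 142 144 144 137 106  96  98  96 119 127  73  49  57  77]
 [145 142 146 142 144 144 141 110  97  97  96 115 131  78  53  54  72]
 [144 144 144 144 148 145 140 116  95 102  98 116 132  76  55  55  61]
 [145 147 146 143 147 144 143 128 114 112 108 112 106  71  54  51  57]
 [146 143 145 146 142 143 144 143 130 117 106 101 100  70  55  54  60]
 [146 141 142 142 143 144 137 120 110 100  98 100  99  72  55  55  55]
 [140 140 144 145 
[... 607 characters left out ...]
 68  82  81  78  47  11  34  57  27  10  19  31  64  32  56]
 [ 51  59  66  79  79  84  56   9  67  78  75  12  14  67  90  46  72]
 [ 57  61  70  83  80  85  68   7  83  61  87  78 105  70  77  37 106]
 [ 53  60  72  81  80  83  76  56  82  55  82  96 150  77  88 117 146]
 [ 54  63  68  77  77  83  83  76  85  73  81  83 141 118 122 153 156]
 [ 57  61  69  77  77  77  79  82  83  80  84  78 139 157 153 156 151]
 [ 56  58  65  80  85  85  80  82  83  81  77  80 146 160 155 155 155]
 [ 54  63  67  80  85  80  84  84  80  82  80  74 142 154 157 156 159]
 [ 55  65  72  77  84  78  77  81  82  78  80  89 148 150 153 151 152]
 [ 52  58  69  82  78  82  82  84  80  82  85  96 156 155 155 148 154]]
```

The stick hangs upright in the hand, and the scene image agrees with the prediction to about 1.5 px. Next I refine the holder mouth numerically from the w2, top and scene views.

Run:
```python
from h import *
import pickle
np.set_printoptions(precision=1,suppress=True,linewidth=200)
c2=cam('wrist',pickle.load(open('pics/w2.pkl','rb')))
g=cv2.GaussianBlur(cv2.cvtColor(cv2.imread('pics/w2.png'),cv2.COLOR_BGR2GRAY),(3,3),0).astype(int)
def ring(g,c,C,z,rr):
    # radial search for the brightest spot (rim highlight) around C at height z, in world circle coords
    P=[]
    for t in np.arange(0,2*np.pi,np.pi/24):
        d=np.array([np.cos(t),np.sin(t),0]); vals=[(g[tuple(proj(c,np.array([*C,z])+r*d).round().astype(int)[::-1])],r) for r in rr]
        v,r=max(vals); P.append([*(np.array(C)+r*d[:2]),v])
    return np.array(P)
C=onz(c2,(251,73.9),80)[:2]; print('w2 start',C)
for _ in range(3):
    P=ring(g,c2,C,80,np.arange(14,25,.5)); A=np.c_[2*P[:,:2],np.ones(len(P))]; x=np.linalg.lstsq(A,(P[:,:2]**2).sum(1),rcond=None)[0]; C=x[:2]; r=np.sqrt(x[2]+C@C)
print('w2 rim',C,'r',r,'val',P[:,2].min(),np.median(P[:,2]), 'resid',np.abs(np.hypot(*(P[:,:2]-C).T)-r).round(1).mean())
# bottle outer silhouette in top0/scene0/w2, bbox & centroid
for n,box,f in (('top',(415,225,452,260),'top0'),('scene',(180,283,228,333),'scene0'),('wrist',(205,25,310,130),'w2')):
    im=cv2.imread(f'pics/{f}.png'); gg=cv2.cvtColor(im,cv2.COLOR_BGR2GRAY); x0,y0,x1,y1=box; m=(gg[y0:y1,x0:x1]<62).astype(np.uint8); k,l,st,ce=cv2.connectedComponentsWithStats(m); i=1+st[1:,4].argmax()
    c=c2 if n=='wrist' else cam(n)
    # predicted silhouette of a 72mm cylinder of guessed shoulder 50 + 44mm neck to 80
    ring3=lambda r,z:[np.array([C[0]+r*np.cos(t),C[1]+r*np.sin(t),z]) for t in np.arange(0,6.28,.1)]
    q=np.array([proj(c,p) for p in ring3(36,0)+ring3(36,50)+ring3(22,80)])
    print(n,'obs bbox',st[i,:4]+[x0,y0,0,0],'pred',q.min(0),q.max(0)-q.min(0))
for n,f in(('top','top0'),('scene','scene0')):
    c=cam(n); q=proj(c,[*C,80]); x,y=q.round().astype(int); gg=cv2.cvtColor(cv2.imread(f'pics/{f}.png'),cv2.COLOR_BGR2GRAY); print(n,q); print(gg[y-16:y+17:2 if n=='scene' else 1,x-16:x+17:2])
```

```text
w2 start [ 537.5 -227.9]
w2 rim [ 539.  -228.4] r 18.595851967145304 val 46.0 50.0 resid 0.8354166666666666
top obs bbox [421 230  29  28] pred [419.2 229.1] [29.3 27.5]
scene obs bbox [189 291  33  40] pred [187.8 288.8] [34.7 42.1]
wrist obs bbox [216  35  82  84] pred [215.5  33.9] [81.4 85. ]
top [437.3 241.3]
[[145 147 150 143 147 142 150 146 144 147 147 145 145 144 148 149 144]
 [146 145 148 146 148 146 147 146 148 147 148 146 143 147 146 145 151]
 [149 147 149 149 148 152 147 148 149 150 144 145 147 146 146 148 144]
 [145 145 147 148 148 142 142 142 137 142 149 149 147 143 151 148 151]
 [146 144 149 148 148 134 100  97  93 110 135 151 149 145 144 148 149]
 [140 145 145 141 126  91  50  37  37  61  95 137 147 148 145 145 147]
 [146 142 145 134  87  40  19  22  12  20  40  91 140 145 144 145 145]
 [147 144 139  87  34  11  14  14  16   9  21  41 113 146 147 145 149]
 [150 149 110  41  14  15  16  17  21  14  16  21  67 142 144 146 146]
 [148 138  60  12  16  16  23  37  16  24  17   9  30 123 144 146 143]
 [147 100  25   5  14  14  28  30  15  16  24  15  13 101 147 143 140]
 [1
[... 2087 characters left out ...]
125 123  91  38   7  12  17  13  11  16  33  54  87 112 124]
 [125 125 126 110  53  17  14   7  14   9   2   0  14  18  27  62 114]
 [126 127 113  72  28  15  15  14   8   4  11   0  15   7  18  31  83]
 [126 119  82  22  15  20   8   2  16   9  13  13  17  15   8  19  39]
 [125 108  45  12  16  13  15   8  11  14  14  15  21   8  10  14  26]
 [124  89  29  12   7  15  14  15  15  15  15  18   7  20  16  19  20]
 [121  78  23  12  15   6  13  14  17  10  16  15   9  10  15  13  25]
 [118  84  17  18   7  19  15  15  13  19  21  29  21  22  12  13  19]
 [125  97  34  16  13  17   9  24  28  27  23  29  29  14  18  22  15]
 [119 103  40  16  15  19  22  28  24  34  29  31  26  14  13  23  16]]
```

```bash
cat >> h.py <<'E'
HOLD=np.array([538.5,-229.]); S2=np.array([-21.5,-.4,29.6]); D2=np.array([.5,0,-.866])
def tailnow(s=None):
    s=s or bot.sense(); M=R.from_rotvec(s['orientation']).as_matrix(); return s['eef_pos']+M@(S2-90*D2), M@D2, M, s['eef_pos']
E
python3 - <<'E'
from h import *
np.set_printoptions(precision=3,suppress=True)
t,u,M,p=tailnow(); print(t,u)
T=tool(180,60); print('u at T',T@D2)
off=T@(S2-90*D2); plan(np.array([*HOLD,100])-off,T,10,step=30)
E
```

```text
[502.856 -60.841 140.593] [-0.016  0.004  1.   ]
u at T [-0.  0.  1.]
6 rows; dist [  37.6 -168.7  -40.5] turn deg [-0.1  0.9 -0.3]
[{"wx":-0.0001,"wy":0.0008,"wz":-0.0003,"x":-0.223,"y":-0.701,"z":0.072,"fingers":10},{"wx":-0.0001,"wy":0.0008,"wz":-0.0003,"x":-0.223,"y":-0.702,"z":0.071,"fingers":10},{"wx":-0.0001,"wy":0.0008,"wz":-0.0003,"x":-0.222,"y":-0.702,"z":0.071,"fingers":10},{"wx":-0.0001,"wy":0.0008,"wz":-0.0003,"x":-0.222,"y":-0.702,"z":0.069,"fingers":10},{"wx":-0.0001,"wy":0.0008,"wz":-0.0003,"x":-0.221,"y":-0.702,"z":0.069,"fingers":10}]
[{"wx":-0.0001,"wy":0.0008,"wz":-0.0003,"x":-0.221,"y":-0.703,"z":0.068,"fingers":10}]
```

Emit:
carry_out(
  rows=[
    {"wx":0,"wy":0.0008,"wz":-0.0003,"x":-0.22,"y":-0.7,"z":0.07,"fingers":10},
    {"wx":0,"wy":0.0008,"wz":-0.0003,"x":-0.22,"y":-0.7,"z":0.07,"fingers":10},
    {"wx":0,"wy":0.0008,"wz":-0.0003,"x":-0.22,"y":-0.7,"z":0.07,"fingers":10},
    {"wx":0,"wy":0.0008,"wz":-0.0003,"x":-0.22,"y":-0.7,"z":0.07,"fingers":10},
    {"wx":0,"wy":0.0008,"wz":-0.0003,"x":-0.22,"y":-0.7,"z":0.07,"fingers":10},
  ],
)

```text
time_s: 16.27
eef_pos: [528.5, -200.9, 234.3]
orientation: [0.0, -2.623, 0.002]
contact_force: [0.6, -0.2, -0.2]
finger_gap: 19.1
gripper_force: 39.3
```

Emit:
carry_out(
  rows=[
    {"wx":0,"wy":0.0008,"wz":-0.0003,"x":-0.22,"y":-0.7,"z":0.07,"fingers":10},
    {"wx":0,"wy":0,"wz":0,"x":0,"y":0,"z":0,"fingers":10},
    {"wx":0,"wy":0,"wz":0,"x":0,"y":0,"z":0,"fingers":10},
    {"wx":0,"wy":0,"wz":0,"x":0,"y":0,"z":0,"fingers":10},
  ],
)

```text
time_s: 16.6
eef_pos: [534.8, -227.8, 227.7]
orientation: [0.0, -2.62, 0.002]
contact_force: [-0.1, 0.7, -0.1]
finger_gap: 18.9
gripper_force: 39.4
```

Run:
```python
from h import *
np.set_printoptions(precision=2,suppress=True,linewidth=250)
t,u,M,p=tailnow(); print('tail',t,'dir',u,bot.sense()['time_s'])
im=read_camera('scene'); cv2.imwrite('pics/scene12.png',im[:,:,::-1]); c=cam('scene'); q=proj(c,t); print('tail px',q,'mid',proj(c,t+90*u),'mouth px',proj(c,[*HOLD,80]))
L=cv2.cvtColor(im,cv2.COLOR_RGB2LAB)[...,0]; x,y=q.round().astype(int); print(x,y); print(L[y-50:y+26:4,x-18:x+19:2])
plan(np.array([*HOLD,100])-M@(S2-90*D2),M,10)
```

```text
tail [ 538.86 -228.34  101.28] dir [-0.  0.  1.] 16.6
tail px [200.81 290.41] mid [194.76 262.92] mouth px [201.81 296.49]
201 290
[[ 12  23  12  18  16  15  16  29  27  27  28  26  29  20  20  25  36 101 132]
 [ 20   9  12  16   7  12  12   8  10  15   9   9  11  14  24  81 126 137 137]
 [ 15  16  12   9  10   6  23  24  15  16  19  59  83 110 129 135 136 138 140]
 [ 19  12   8  17  46  81  87  84  59  63  63  77 117 136 140 136 140 140 137]
 [ 41  38  60  65  83  95  95  84  71  54  58  62  66  82 117 138 137 137 137]
 [138 139 137 129  99  98  99  93  95 113  87  54  60  68  62  77 119 134 136]
 [139 141 139 138 115  95  99  93  91 115 134 123  84  55  55  46  50 107 140]
 [137 141 143 144 131 100  96  99  89  99 134 136 137 119  84  80 116 134 138]
 [142 141 141 138 139 116  97  96  92  93 117 137 138 138 139 138 138 137 137]
 [139 143 142 144 142 132 102  96  97  93  99 133 141 139 136 138 137 135 137]
 [140 144 140 142 138 139 115  97  95  95  94 122 138 138 142 140 139 138 139]
 [140 142 143 141 142 140 127  96  95  95  94 106 138 138 141 140 139 139 143]
 [142 140 141 140 142 141 139 109  94  96  96  97 126 138 140 140 138 142 137]
 [139 137 138 142 137 139 125  87  89  96  94  90  64  71  94  99  94  86  88]
 [138 136 140 138 135  92  25  14  38  56  60  35   5  16  10   1  20  58  74]
 [138 139 137 115  50   9   7   9   7  10  15   6   7   2   9  16  12  10  51]
 [136 131 115  54   6  12   5   5   7   7   8  11   5   7  12   6  11   2  26]
 [ 83  77  67  33   0   8  11   3   7   9  10   9   7   1  14   9   5   3   0]
 [ 77  76  76  42   6   8  14  12  12  14  12  11   6   9   8   6   7   5   9]]
1 rows; dist [-0.6 -1.  -1.6] turn deg [-0.  0.  0.]
[{"wx":-0.0002,"wy":0.0002,"wz":0.0002,"x":-0.006,"y":-0.026,"z":0.042,"fingers":10}]
```

Emit:
carry_out(
  rows=[
    {"wx":0,"wy":0,"wz":0,"x":0,"y":-0.05,"z":0.01,"fingers":10},
    {"wx":0,"wy":0,"wz":0,"x":-0.075,"y":0,"z":0.13,"fingers":10},
    {"wx":0,"wy":0,"wz":0,"x":-0.075,"y":0,"z":0.13,"fingers":10},
    {"wx":0,"wy":0,"wz":0,"x":-0.075,"y":0,"z":0.13,"fingers":10},
    {"wx":0,"wy":0,"wz":0,"x":0,"y":0,"z":0,"fingers":10},
  ],
)

```text
time_s: 17.07
eef_pos: [534.4, -229.9, 206.9]
orientation: [-0.0, -2.616, 0.0]
contact_force: [-0.2, 0.2, -0.8]
finger_gap: 19.1
gripper_force: 39.3
```

Emit:
carry_out(
  rows=[
    {"wx":0,"wy":0,"wz":0,"x":-0.05,"y":0,"z":0.087,"fingers":10},
    {"wx":0,"wy":0,"wz":0,"x":-0.05,"y":0,"z":0.087,"fingers":10},
    {"wx":0,"wy":0,"wz":0,"x":0,"y":0,"z":0,"fingers":10},
  ],
)

```text
time_s: 17.32
eef_pos: [534.7, -230.4, 199.7]
orientation: [-0.001, -2.617, 0.001]
contact_force: [-0.2, 0.6, -0.6]
finger_gap: 19.2
gripper_force: 39.4
```

Emit:
carry_out(
  rows=[
    {"wx":0,"wy":0,"wz":0,"x":-0.05,"y":0,"z":0.087,"fingers":10},
    {"wx":0,"wy":0,"wz":0,"x":-0.05,"y":0,"z":0.087,"fingers":10},
    {"wx":0,"wy":0,"wz":0,"x":0,"y":0,"z":0,"fingers":10},
  ],
)

```text
time_s: 17.57
eef_pos: [534.3, -230.3, 191.6]
orientation: [-0.001, -2.616, 0.0]
contact_force: [-2.8, 0.7, -1.4]
finger_gap: 18.9
gripper_force: 39.4
```

The tail is inside the mouth with a slight side load in -x. I'll shift 1.5 mm towards -x and carry on down.

Emit:
carry_out(
  rows=[
    {"wx":0,"wy":0,"wz":0,"x":0.0325,"y":0,"z":0.019,"fingers":10},
    {"wx":0,"wy":0,"wz":0,"x":0,"y":0,"z":0,"fingers":10},
  ],
)

```text
time_s: 17.73
eef_pos: [533.5, -230.5, 192.3]
orientation: [-0.001, -2.619, 0.001]
contact_force: [-2.1, 2.1, -1.2]
finger_gap: 19.3
gripper_force: 39.4
```

Emit:
carry_out(
  rows=[
    {"wx":0,"wy":0,"wz":0,"x":-0.05,"y":0,"z":0.087,"fingers":10},
    {"wx":0,"wy":0,"wz":0,"x":-0.05,"y":0,"z":0.087,"fingers":10},
    {"wx":0,"wy":0,"wz":0,"x":0,"y":0,"z":0,"fingers":10},
  ],
)

```text
time_s: 17.98
eef_pos: [533.3, -230.3, 183.9]
orientation: [-0.001, -2.618, 0.001]
contact_force: [-1.7, 1.7, -0.5]
finger_gap: 19.0
gripper_force: 39.5
```

Emit:
carry_out(
  rows=[
    {"wx":0,"wy":0,"wz":0,"x":-0.05,"y":0,"z":0.087,"fingers":10},
    {"wx":0,"wy":0,"wz":0,"x":-0.05,"y":0,"z":0.087,"fingers":10},
    {"wx":0,"wy":0,"wz":0,"x":0,"y":0,"z":0,"fingers":10},
  ],
)

```text
time_s: 18.23
eef_pos: [533.4, -230.4, 175.4]
orientation: [-0.001, -2.618, 0.001]
contact_force: [-1.5, 0.9, -1.6]
finger_gap: 18.8
gripper_force: 39.5
```

Emit:
carry_out(
  rows=[
    {"wx":0,"wy":0,"wz":0,"x":0.022,"y":0.018,"z":0.012,"fingers":10},
    {"wx":0,"wy":0,"wz":0,"x":-0.05,"y":0,"z":0.087,"fingers":10},
    {"wx":0,"wy":0,"wz":0,"x":-0.05,"y":0,"z":0.087,"fingers":10},
    {"wx":0,"wy":0,"wz":0,"x":0,"y":0,"z":0,"fingers":10},
  ],
)

```text
time_s: 18.57
eef_pos: [532.8, -229.8, 167.6]
orientation: [-0.001, -2.619, 0.001]
contact_force: [-0.1, -0.2, -1.4]
finger_gap: 18.9
gripper_force: 39.5
```

Emit:
carry_out(
  rows=[
    {"wx":0,"wy":0,"wz":0,"x":-0.05,"y":0,"z":0.087,"fingers":10},
    {"wx":0,"wy":0,"wz":0,"x":-0.05,"y":0,"z":0.087,"fingers":10},
    {"wx":0,"wy":0,"wz":0,"x":-0.05,"y":0,"z":0.087,"fingers":10},
    {"wx":0,"wy":0,"wz":0,"x":0,"y":0,"z":0,"fingers":10},
  ],
)

```text
time_s: 18.9
eef_pos: [532.6, -229.9, 155.4]
orientation: [-0.001, -2.619, 0.001]
contact_force: [-0.4, 0.0, -1.2]
finger_gap: 19.1
gripper_force: 39.4
```

Emit:
carry_out(
  rows=[
    {"wx":0,"wy":0,"wz":0,"x":-0.05,"y":0,"z":0.087,"fingers":10},
    {"wx":0,"wy":0,"wz":0,"x":-0.05,"y":0,"z":0.087,"fingers":10},
    {"wx":0,"wy":0,"wz":0,"x":0,"y":0,"z":0,"fingers":10},
  ],
)

```text
time_s: 19.15
eef_pos: [532.6, -229.8, 147.5]
orientation: [-0.001, -2.619, 0.001]
contact_force: [0.5, -0.6, -1.2]
finger_gap: 18.9
gripper_force: 39.4
```

Emit:
carry_out(
  rows=[
    {"wx":0,"wy":0,"wz":0,"x":-0.05,"y":0,"z":0.087,"fingers":10},
    {"wx":0,"wy":0,"wz":0,"x":-0.025,"y":0,"z":0.043,"fingers":10},
    {"wx":0,"wy":0,"wz":0,"x":0,"y":0,"z":0,"fingers":10},
  ],
)

```text
time_s: 19.4
eef_pos: [532.6, -229.9, 141.9]
orientation: [-0.001, -2.619, 0.001]
contact_force: [-0.9, 0.1, -1.5]
finger_gap: 19.2
gripper_force: 39.4
```

Emit:
carry_out(
  rows=[
    {"wx":0,"wy":0,"wz":0,"x":-0.025,"y":0,"z":0.043,"fingers":10},
    {"wx":0,"wy":0,"wz":0,"x":0,"y":0,"z":0,"fingers":10},
  ],
)

```text
time_s: 19.57
eef_pos: [532.6, -229.9, 140.3]
orientation: [-0.001, -2.619, 0.002]
contact_force: [0.1, 0.3, -0.4]
finger_gap: 19.1
gripper_force: 39.4
```

Emit:
carry_out(
  rows=[
    {"wx":0,"wy":0,"wz":0,"x":-0.02,"y":0,"z":0.035,"fingers":10},
    {"wx":0,"wy":0,"wz":0,"x":0,"y":0,"z":0,"fingers":10},
  ],
)

```text
time_s: 19.73
eef_pos: [532.6, -229.9, 138.7]
orientation: [-0.001, -2.619, 0.002]
contact_force: [-0.2, 0.1, -0.8]
finger_gap: 18.9
gripper_force: 39.4
```

Emit:
carry_out(
  rows=[
    {"wx":0,"wy":0,"wz":0,"x":-0.02,"y":0,"z":0.035,"fingers":10},
    {"wx":0,"wy":0,"wz":0,"x":0,"y":0,"z":0,"fingers":10},
  ],
)

```text
time_s: 19.9
eef_pos: [532.6, -229.9, 137.0]
orientation: [-0.001, -2.619, 0.002]
contact_force: [-0.8, 0.8, 0.1]
finger_gap: 19.2
gripper_force: 39.4
```

Emit:
carry_out(
  rows=[
    {"wx":0,"wy":0,"wz":0,"x":-0.015,"y":0,"z":0.026,"fingers":10},
    {"wx":0,"wy":0,"wz":0,"x":0,"y":0,"z":0,"fingers":10},
  ],
)

```text
time_s: 20.07
eef_pos: [532.7, -229.9, 136.0]
orientation: [-0.001, -2.619, 0.002]
contact_force: [-1.2, -0.5, -0.5]
finger_gap: 19.4
gripper_force: 39.5
```

Emit:
carry_out(
  rows=[
    {"wx":0,"wy":0,"wz":0,"x":-0.015,"y":0,"z":0.026,"fingers":10},
    {"wx":0,"wy":0,"wz":0,"x":0,"y":0,"z":0,"fingers":10},
  ],
)

```text
time_s: 20.23
eef_pos: [532.8, -230.0, 135.9]
orientation: [-0.0, -2.619, 0.002]
contact_force: [-0.4, 1.2, 3.9]
finger_gap: 19.2
gripper_force: 40.0
```

Emit:
carry_out(
  rows=[
    {"wx":0,"wy":0,"wz":0,"x":-0.015,"y":0,"z":0.026,"fingers":10},
    {"wx":0,"wy":0,"wz":0,"x":0,"y":0,"z":0,"fingers":10},
  ],
)

```text
time_s: 20.4
eef_pos: [532.8, -230.1, 135.8]
orientation: [0.0, -2.619, 0.003]
contact_force: [-0.3, 1.1, 8.3]
finger_gap: 19.0
gripper_force: 40.4
```

The tail is on the floor of the bore: the upward force is rising and the height matches 10 mm. I'll relax and let go gently.

Emit:
carry_out(
  rows=[
    {"wx":0,"wy":0,"wz":0,"x":0.02,"y":0,"z":-0.035,"fingers":10},
    {"wx":0,"wy":0,"wz":0,"x":0,"y":0,"z":0,"fingers":10},
    {"wx":0,"wy":0,"wz":0,"x":0,"y":0,"z":0,"fingers":21},
    {"wx":0,"wy":0,"wz":0,"x":0,"y":0,"z":0,"fingers":24},
    {"wx":0,"wy":0,"wz":0,"x":0,"y":0,"z":0,"fingers":28},
  ],
)

```text
time_s: 20.82
eef_pos: [532.6, -229.9, 134.7]
orientation: [-0.001, -2.619, 0.001]
contact_force: [-0.3, -0.3, 0.6]
finger_gap: 28.2
gripper_force: 0.0
```

Emit:
carry_out(
  rows=[
    {"wx":0,"wy":0,"wz":0,"x":0,"y":0,"z":0,"fingers":34},
    {"wx":0,"wy":0,"wz":0,"x":0,"y":0,"z":0,"fingers":42},
    {"wx":0,"wy":0,"wz":0,"x":0,"y":0,"z":0,"fingers":55},
    {"wx":0,"wy":0,"wz":0,"x":0,"y":0,"z":0,"fingers":55},
    {"wx":0,"wy":0,"wz":0,"x":0,"y":0,"z":0,"fingers":55},
  ],
)

```text
time_s: 21.23
eef_pos: [532.7, -229.9, 135.3]
orientation: [-0.001, -2.619, 0.002]
contact_force: [-0.4, 0.3, -0.0]
finger_gap: 55.2
gripper_force: 0.0
```

Emit:
carry_out(
  rows=[
    {"wx":0,"wy":0,"wz":0,"x":0,"y":0,"z":-0.2,"fingers":55},
    {"wx":0,"wy":0,"wz":0,"x":0,"y":0,"z":-0.4,"fingers":55},
    {"wx":0,"wy":0,"wz":0,"x":0,"y":0,"z":-0.6,"fingers":55},
    {"wx":0,"wy":0,"wz":0,"x":0,"y":0,"z":-0.6,"fingers":55},
    {"wx":0,"wy":0,"wz":0,"x":0,"y":0,"z":-0.6,"fingers":55},
  ],
)

```text
time_s: 21.65
eef_pos: [581.1, -229.8, 220.2]
orientation: [-0.001, -2.619, 0.002]
contact_force: [0.4, -0.0, -0.3]
finger_gap: 54.7
gripper_force: 0.0
```

Emit:
carry_out(
  rows=[
    {"wx":0,"wy":0,"wz":0,"x":0,"y":0,"z":-0.5,"fingers":55},
    {"wx":0,"wy":0,"wz":0,"x":0,"y":0,"z":-0.4,"fingers":55},
    {"wx":0,"wy":0,"wz":0,"x":0,"y":0,"z":0,"fingers":55},
    {"wx":0,"wy":0,"wz":0,"x":0,"y":0,"z":0,"fingers":55},
    {"wx":0,"wy":0,"wz":0,"x":0,"y":0,"z":0,"fingers":55},
  ],
)

```text
time_s: 22.07
eef_pos: [597.9, -229.5, 248.7]
orientation: [-0.001, -2.617, 0.0]
contact_force: [-0.3, -0.2, -1.2]
finger_gap: 55.1
gripper_force: 0.0
```

Run:
```python
from h import *
np.set_printoptions(precision=2,suppress=True,linewidth=250)
s=bot.sense(); print(s['time_s'],s['eef_pos'],s['contact_force'],s['gripper_force'])
im=read_camera('scene'); cv2.imwrite('pics/scene13.png',im[:,:,::-1]); c=cam('scene'); q=proj(c,[*HOLD,178]); print('head px',q,'top',proj(c,[*HOLD,190]),'mouth',proj(c,[*HOLD,80]))
L=cv2.cvtColor(im,cv2.COLOR_RGB2LAB)[...,0]; x,y=q.round().astype(int); print(x,y); print(L[y-16:y+44:3,x-16:x+25:2])
a=cv2.imread('pics/scene0.png')
for n,P in(('fil0',(653,-179)),('fil1',(438,-292)),('bowl',(659,-380)),('cup',(622,104)),('flask',(740,-6))):
    x,y=proj(c,[*P,40]).astype(int); print(n,cv2.absdiff(a,im[:,:,::-1])[max(0,y-30):y+30,x-25:x+25].mean().round(1))
```

```text
22.0667 [ 597.87 -229.52  248.74] [-0.31 -0.19 -1.24] 0.0
head px [195.33 267.27] top [194.47 263.43] mouth [201.81 296.49]
195 267
[[137 137 141 142 135  95  36   7  15   6  14  14  20  29  28  26  33  27  24  34  29]
 [136 137 140 141 126  89  67  39  12  12  10  12  19  15  19  19  25  23  27  24  33]
 [ 66 103 128 140 136 136 126  74  18  17  20  15  10  17  12   5  15  14  10  20  11]
 [ 87 120 132 132 128 107  69  28   9   6   8  23  14  12   5  16  15   9   8  15  15]
 [108  97 108  82  50  28  26  14  12  12  10  14  17  38  45  30  24  12  27  53  89]
 [ 54  48  39  65  69  33  14  12  11  10  17  40  88 128 118  72  40  42  67 119 133]
 [ 64  29  20  18  32   9  15  11  17  14  55 126 137 140 136 132 116 114 131 137 139]
 [119  42  14  15  26  27  48  51  23  10  36 116 142 138 139 139 139 139 138 140 138]
 [138 109  82 108 130 127 117 110  85  74 107 111 128 141 139 141 138 142 138 139 138]
 [144 143 143 143 141 143 140 124 109 118 116 110 121 139 139 138 138 138 140 135 137]
 [140 142 141 140 141 141 144 132 109 112 115 109 113 137 138 139 139 139 141 139 140]
 [140 141 142 147 141 141 143 140 115 113 116 114 109 134 136 138 140 140 140 142 140]
 [141 141 140 143 143 140 144 138 124 106 114 114 111 118 139 141 139 139 140 140 142]
 [140 138 138 142 140 144 143 141 133 108 116 116 111 105 109 129 138 142 142 140 135]
 [141 137 141 141 139 141 137 137 103  83 109 113 111  96  43  40  85 109 129 139 138]
 [140 138 140 139 138 140 134  97  30  59 103 115 115 106  58   9  14  15  53 103 136]
 [137 140 141 137 140 131  83  32   7  35  90 112 114 108  80  11   6   9   6  30 101]
 [141 138 139 137 134  93  19   9  17  15  77 103 105  82  46   2   8  11   7   8  61]
 [138 139 139 137 120  56  12  12   2  12  18  19  17  16  10  11   5   5   9   9  35]
 [139 135 139 137 123  53  12   8   0  12  10  10   0   9  15   6   1   1   6   2   7]]
fil0 22.4
fil1 6.7
bowl 5.3
cup 5.1
flask 6.9
```

The stick stands upright in the holder, free of the fingers and at its full depth. The larger image difference at filled0 is probably the arm in front of it, since no contact force was felt. I'll hand it in.

```bash
python3 -c "
from rig import finish_job
print(finish_job())"
```

```text
the job is handed in; nothing more can be done
None
```

The stick was propped on the rest and released, then regrasped nearer its dark end and lowered into the empty holder to the floor of the bore. It stands dark end up with the fingers clear, and I handed the job in at about 22 s; no verdict came back.

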